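# Lay out an order on the packing bench

### The job

Lay out this order on the packing bench: put the brown carton in the middle of the parcel scale, square to it, with the small white box centred on top of the carton. On the dark mat stand one thing on each ringed spot: the amber jar on the spot beside the red tape dispenser, the green tin on the spot at the other end, and the yellow tape roll lying flat between them. Do not disturb the blue bin or the mug.

Things in the scene. Friction and masses are not known exactly. Their poses are not given: they have to be found in the camera images.
- carton_mid (a point): Closed brown cardboard carton with a paler tape stripe round it, loose, starts standing on the bench. 55 mm along its x, 80 mm along its y, 45 mm high. The point is its centre, 22.5 mm above its underside; z up. It starts with its long side (y) running roughly left to right (within 0.5 rad).
- refill_mid (a point): Small white box with a blue band, loose, starts on the bench. 36 mm along its x, 48 mm along its y, 30 mm high. The point is its centre, 15 mm above its underside; z up. It starts with its long side (y) running roughly left to right (within 0.5 rad).
- jar_mid (a point): Round amber glass jar with a paper band and a black cap, loose, standing upright on the bench. 50 mm diameter (cap 44 mm, from 53 mm up), 70 mm high. The point is its centre, 35 mm above its underside; z up.
- tin_mid (a point): Round green tin with a green lid that has a small silvery disc on it, loose, standing upright on the bench. 52 mm diameter (lid 54 mm, from 55 mm up), 60 mm high. The point is its centre, 30 mm above its underside; z up.
- tape_mid (a point): Roll of yellow packing tape, loose, lying flat on the bench with its hole upright. 60 mm outer diameter, 38 mm hole, 40 mm high. The point is its centre, 20 mm above its underside; z up.
- scale: Parcel scale, black base 150 x 150 mm with a steel platter 130 x 130 mm, fixed, to the left or to the right of the work. Origin at the centre of its underside, z up; the platter's top is flat, rigid and 36 mm above the origin. Its x and y axes run along the edges of the platter.
- mat: Dark rubber mat, 90 mm along its x, 250 mm along its y, 4 mm thick, fixed. Origin at the centre of its underside, z up. Three white rings of 72 mm diameter on it mark the spots, centred at y = -80, 0 and +80 mm on its middle line (x = 0); things stand on its top at z = 4 mm.
- dispenser: Red desktop tape dispenser with a white roll in it, 120 mm along its x, 52 mm along its y, 65 mm high, fixed on the bench just off one end of the mat: centred 158 mm from the mat's origin along the mat's +y or -y. Origin at the centre of its underside. A black stapler (130 x 40 x 53 mm, fixed) stands likewise at the opposite end.
- bin: Bystander: blue open stock bin, 150 x 150 x 65 mm, with small boxes in it, loose but heavy (1.6 kg), on the other side of the work from the scale. Origin at the centre of its underside. Leave it where it is.
- mug: Bystander: white mug, 76 mm rim diameter, 85 mm high, loose, on the bench beyond the mat. Origin at the centre of its underside, handle at its +y. Leave it where it is.
There are look-alikes about, which are no part of the job. What is shaped like the part that bears carton_mid but pink is not meant.

How it is judged:
By the outcome, as a careful person would: the job done as asked, in the order asked, and still so for the second after the job is handed in, with the robot touching nothing.
It also fails if it takes over 128 s, if anything falls off the work surface, if the arm or the gripper's body presses on something with over 40 N, if the wrist force passes 120 N, or if a joint passes its speed limit or range.

### The arm

A 6-joint arm with a two-finger parallel gripper is mounted at the origin on the work surface. World frame = base frame: x ahead of the robot, y to its left, z up, the work surface at z = 0. Lengths are in m, angles in rad, forces in N, time in s.
With the tool pointing down it reaches from about 0.25 to 0.8 m from the base axis. Payload 3.9 kg.
Tool frame: the origin (TCP) lies between the finger pads; the fingertips stand 22 mm ahead of it and the grasp point (between the pads) lies 3 mm ahead of it; x points along the fingers, z is the direction in which the jaws open and shut, and the axes are right-handed (so a half turn about x gives the same grasp; the last joint's range is limited). The gripper opens to 85 mm and grips with 20 to 120 N. Pads are 22 mm wide; open, the fingers measure 114 mm over their backs; the gripper's body (76 mm by 85 mm) begins 54 mm behind the grasp point. The pads swing forward as they close: fully open they stand 13 mm farther back than shut.
Start: joints at [-1.153, 0.26, -0.138, 1.173, 0, 1.571], TCP at [0.213, -0.48, 0.253] pointing down, gripper open.
Joint ranges: [-2.78, 2.78], [-0.83, 1.72], [-1.28, 1.37], [-1.9, 2.12], [-1.57, 1.48], [-3.14, 3.14]. Speed limits (rad/s): [2.57, 2.57, 3.14, 3.14, 3.14, 3.14].

### API

Orientations are given as [roll, pitch, yaw] about the fixed x, y, z axes, in that order (R = Rz(yaw) Ry(pitch) Rx(roll)).
In Python, from bench import robot gives the robot as it stands. The module is installed in compiled form; this text tells all that it offers.
- The arm moves only by the shell command python3 -m creep 'ROWS' [FORCE]. ROWS is JSON, a list of rows, each an object with "claw": the opening in per cent of the stroke, from 0 (shut) to 100 (fully open); "dp": the shift along the tool's x, y, z in cm, a list of three; "roll": the turn about the tool's x in rad. A call has 1 to 10 rows; each row shifts and turns the pose as measured when the row begins, along the tool's axes as they then stand; what a row does not reach is not made up. A row lasts 1/8 s, in which the tool goes at most 62.5 mm and 10.7 degrees, less where a joint would pass 70% of its speed; a pose out of reach is approached as far as the arm can. A call with a gripper value outside its range is refused whole. The fingers move at their own pace and stop on an object; FORCE is the grip in N (left out, the last holds). Time passes only in rows, so rows that do not move let the fingers close. It gives the time, the measured TCP pose, the force and the opening at its end, in the units of the state.
- robot.get_state(): the state, without advancing time (a new reading comes with each control period).
- robot.camera(name): name is "side" or "top" or "wrist"; returns the picture (400x640x3 uint8, red, green, blue); there is no depth.
- robot.camera_params(name): a dict with "fx", "fy", "cx", "cy" (pixels), "R" (3x3) and "t" (3): a world point X has camera coordinates R X + t; the wrist camera has in their place "tool_from_camera" (4x4, takes a point from camera to tool coordinates, whose origin is the TCP and whose axes are the tool frame's). Camera axes: x right, y down, z forward; pixel columns grow to the right and rows downward; lengths in m; the calibration is good to about 2 mm. A picture is of the moment at which its call begins: read the wrist's pose just before it. camera_params takes no time and is no camera call.
- robot.sign_off(): hands the job in, once; it reports no verdict.
The state is a dict: "time_s": time; "qpos": joint angles; "qd": joint speeds; "effort": joint torques, N m; "position": TCP position; "eef_rot": TCP orientation; "force": force on the tool from outside, world axes, zero at the start; "wrist_torque": the same for the moment, N m; "finger_gap": finger opening in m.
Only numpy, scipy, OpenCV 4.12 (cv2) and the standard library are available. Lean on these libraries where they do the work, as an engineer would, in place of code of your own. Each camera call takes 0.05 s, during which the arm holds its last target. There are 200 camera calls.

## Working session

There is one attempt and no reset: what is moved stays moved. The work goes in short steps, Python scripts to look and compute and a shell command to move; the robot and the scene stay as the last step left them, time stands still between calls to the robot, and variables do not carry over. Pictures are saved under pics/ and viewed, about 12 in all and at most 16, crops included, and the job is handed in when it is done.

```bash
mkdir -p pics; ls; python3 - <<'E'
from bench import robot
import cv2
s=robot.get_state();print(s['time_s'],s['position'],s['eef_rot'],s['finger_gap'])
for n in('top','side'):
    cv2.imwrite(f'pics/{n}0.png',robot.camera(n)[:,:,::-1]);p=robot.camera_params(n);print(n,p)
print(robot.camera_params('wrist'))
E
```

```text
pics
0.0 [ 0.21277772 -0.47926571  0.25247191] [3.14083398 1.56886327 1.9878794 ] 0.08554273656384523
top {'fx': 434.0058780041712, 'fy': 434.0058780041712, 'cx': 319.1737078408717, 'cy': 204.498857545778, 'R': array([[ 0.0121424 , -0.99991302, -0.00514838],
       [-0.99413523, -0.01151859, -0.10752892],
       [ 0.10746027,  0.00642385, -0.99418863]]), 't': array([0.00743843, 0.52329189, 1.07457509])}
side {'fx': 401.1333430715391, 'fy': 401.1333430715391, 'cx': 321.14308200386756, 'cy': 197.1523564560587, 'R': array([[-0.77875312, -0.6268385 , -0.02484111],
       [-0.3345289 ,  0.44844862, -0.82884513],
       [ 0.530692  , -0.63715566, -0.55892635]]), 't': array([0.41918615, 0.24706761, 0.81968489])}
{'fx': 305.1106347329958, 'fy': 305.1106347329958, 'cx': 321.54900740317385, 'cy': 200.1680971424598, 'tool_from_camera': array([[-1.90078966e-04, -2.69146292e-01,  9.63099287e-01,
        -1.20411585e-01],
       [-1.00459479e-04, -9.63099295e-01, -2.69146314e-01,
         6.84786399e-02],
       [ 9.99999977e-01, -1.47911506e-04,  1.56026621e-04,
        -2.87322162e-04],
       [ 0.00000000e+00,  0.00000000e+00,  0.00000000e+00,
         1.00000000e+00]])}
```

View pics/top0.png

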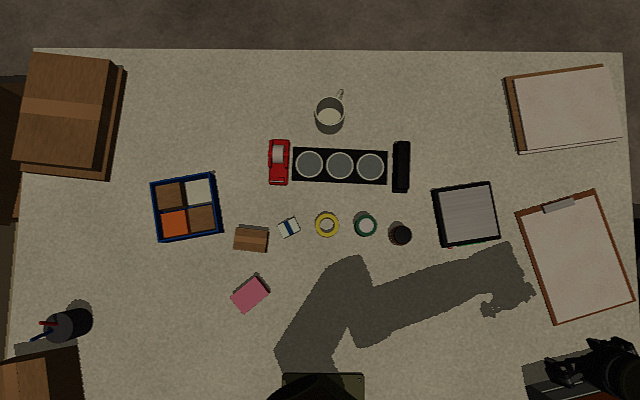

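View pics/side0.png

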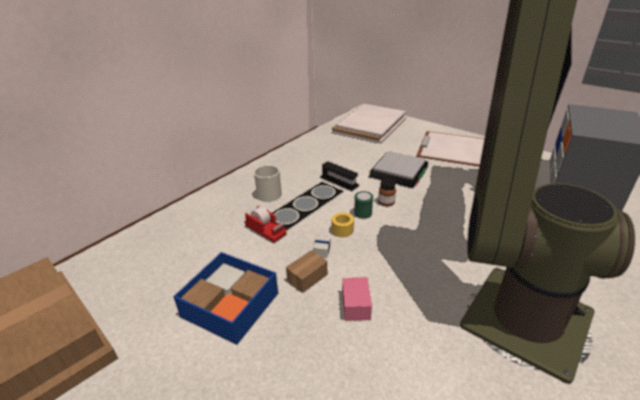

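Top view: the brown carton is at (251,238). The pink look-alike at (250,293) is not meant. White box (289,227), tape (327,224), tin (365,225), jar (400,233), scale (466,214). The dispenser is at the left end of the mat (278,162), so the jar goes to ring (309,164), the tape to (340,165) and the tin to (370,166). I'll enlarge to confirm these and read pixels.

```bash
python3 - <<'E'
import cv2
a=cv2.imread('pics/top0.png')
l=cv2.resize(a[200:260,225:425],None,fx=4,fy=4,interpolation=cv2.INTER_CUBIC)
r=cv2.resize(a[140:255,260:390],None,fx=3,fy=3)
b=cv2.resize(a[140:255,380:510],None,fx=3,fy=3,interpolation=cv2.INTER_CUBIC)
import numpy as np
o=np.zeros((345+240,800,3),'uint8');o[:240]=l;o[240:,:390]=r;o[240:,400:790]=b
cv2.imwrite('pics/crop0.png',o)
E
```

```text
(no output)
```

View pics/crop0.png

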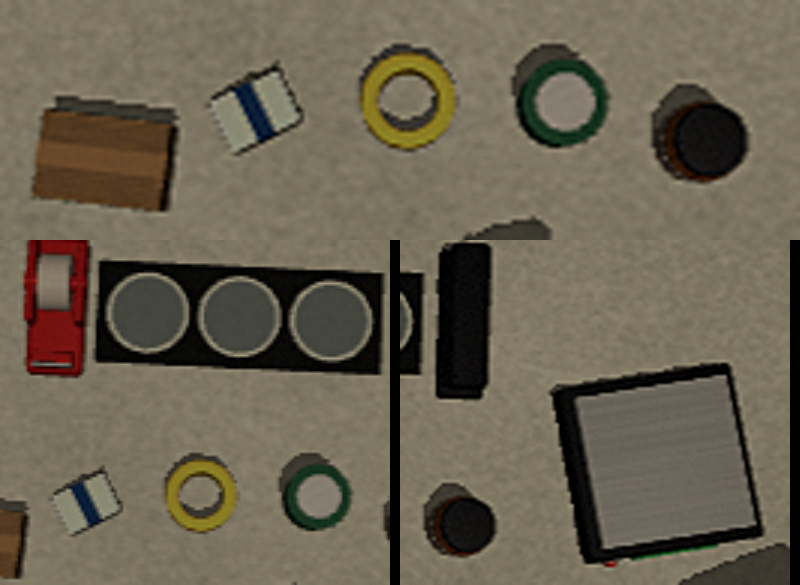

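The crop confirms each one: brown carton with a pale stripe, white box with a blue band, yellow tape, green tin with a silvery disc, black-capped amber jar. The dispenser is left of the mat. Next I turn the pixels into positions.

```bash
cat > h.py <<'E'
from bench import robot
import numpy as np, cv2
from scipy.spatial.transform import Rotation as Ro
def cam(n,s=None):
    p=robot.camera_params(n); K=np.array([[p['fx'],0,p['cx']],[0,p['fy'],p['cy']],[0,0,1]])
    if n!='wrist': return K,p['R'],p['t']
    T=np.eye(4);T[:3,:3]=Ro.from_euler('xyz',s['eef_rot']).as_matrix();T[:3,3]=s['position']
    W=np.linalg.inv(T@p['tool_from_camera']);return K,W[:3,:3],W[:3,3]
def ray(c,u,v,z):
    K,R,t=c;d=R.T@np.linalg.inv(K)@[u,v,1];o=-R.T@t
    return o+d*(z-o[2])/d[2]
def proj(c,X):
    K,R,t=c;q=K@(R@np.asarray(X)+t);return q[:2]/q[2]
def snap(name):
    s=robot.get_state();im=robot.camera('wrist')[:,:,::-1];cv2.imwrite(f'pics/{name}.png',im);return s,cam('wrist',s),im
E
python3 - <<'E'
from h import *
c=cam('top');np.set_printoptions(precision=4,suppress=True)
A=lambda x,y:(x/4+224.6,y/4+199.6)
B=lambda x,y,o=260:(x/3+o-.33,(y-240)/3+139.7)
def quad(P,z):
    Q=np.array([ray(c,*p,z) for p in P]);L=np.linalg.norm(Q-np.roll(Q,-1,0),axis=1)
    e=[np.degrees(np.arctan2(*(Q[(i+1)%4]-Q[i])[1::-1])) for i in range(4)]
    print(Q.mean(0),'sides',L,'dirs',np.array(e))
quad([A(*p) for p in[(43,108),(172,122),(162,209),(33,195)]],.045)
quad([A(*p) for p in[(209,104),(276,65),(303,115),(238,153)]],.03)
quad([B(*p,380) for p in[(575,402),(728,374),(760,530),(600,553)]],.036)
for n,p,z in[('tape',(408,100),.04),('tin',(562,100),.06),('jar',(707,141),.07)]:print(n,ray(c,*A(*p),z))
for p in[(148,313),(239,317),(331,320)]:print('ring',ray(c,*B(*p),.004))
print('tcp R',Ro.from_euler('xyz',robot.get_state()['eef_rot']).as_matrix())
E
```

```text
[0.4327 0.1837 0.045 ] sides [0.081  0.0541 0.0805 0.0541] dirs [-95.4967 174.8551  84.5511  -4.6876]
[0.4652 0.0898 0.03  ] sides [0.0488 0.036  0.0473 0.036 ] dirs [ -58.9598 -150.724   121.0548   31.7515]
[ 0.5054 -0.695   0.036 ] sides [0.1321 0.1322 0.1352 0.1271] dirs [ -78.9712 -172.0479   98.7898    6.4841]
tape [ 0.4715 -0.0056  0.04  ]
tin [ 0.4714 -0.0998  0.06  ]
jar [ 0.447  -0.1867  0.07  ]
ring [0.6323 0.0418 0.004 ]
ring [ 0.6296 -0.0378  0.004 ]
ring [ 0.6278 -0.1182  0.004 ]
tcp R [[-0.0007  0.914   0.4058]
 [ 0.0016  0.4058 -0.914 ]
 [-1.      0.     -0.0018]]
```

```bash
cat >> h.py <<'E'
def plan(x,y,z,jaw):
    """remaining dp (cm) in tool axes and roll to reach TCP target, jaw direction in deg (mod 180)"""
    s=robot.get_state();R=Ro.from_euler('xyz',s['eef_rot']).as_matrix();d=R.T@(np.array([x,y,z])-s['position'])*100
    j=np.degrees(np.arctan2(R[1,2],R[0,2]));e=(jaw-j+90)%180-90
    r=-np.radians(e);d2=Ro.from_euler('x',r).as_matrix().T@d
    print(f"t {s['time_s']:.2f} pos {np.round(s['position'],4)} jaw {j:.1f} gap {s['finger_gap']:.4f} F {np.round(s['force'],1)} q6 {s['qpos'][5]:.2f} | dp {np.round(d,2)} roll {r:.3f} | dp after roll {np.round(d2,2)} | tilt {np.round(R[:,0],3)}")
E
python3 - <<'E'
from h import *
c=cam('top')
Q=np.array([ray(c,(x-400)/3+379.7,(y-240)/3+139.7,.036) for x,y in[(575,402),(728,374),(760,530),(600,553)]])
print(Q.mean(0),np.linalg.norm(Q-np.roll(Q,-1,0),axis=1),[np.degrees(np.arctan2(*(Q[(i+1)%4]-Q[i])[1::-1])) for i in range(4)])
print('mug rim near edge',ray(c,329,133,.085),ray(c,329,104,.085))
plan(.433,.184,.25,-5)
E
python3 -m creep '[{"claw":100,"dp":[0,0,0],"roll":-0.18},{"claw":100,"dp":[0,0,0],"roll":-0.18},{"claw":100,"dp":[0,0,0],"roll":-0.18},{"claw":100,"dp":[0,0,0],"roll":-0.18},{"claw":100,"dp":[0,0,0],"roll":-0.18},{"claw":100,"dp":[0,0,0],"roll":-0.18}]' 40
python3 -c "
from h import *
plan(.433,.184,.25,-5)"
```

```text
[ 0.50152418 -0.36127058  0.036     ] [0.13173361 0.13299866 0.1349705  0.1277892 ] [np.float64(-78.92587131332138), np.float64(-170.18687269246206), np.float64(98.81476231814172), np.float64(8.356557099188596)]
mug rim near edge [ 0.69369739 -0.00867936  0.085     ] [ 0.76707975 -0.00796691  0.085     ]
t 0.10 pos [ 0.2128 -0.4793  0.2525] jaw -66.1 gap 0.0850 F [-0.2 -0.5  0.1] q6 1.57 | dp [  0.35  47.04 -51.69] roll -1.066 | dp after roll [ 0.35 68.   16.15] | tilt [-0.001  0.002 -1.   ]
time_s: 0.85
position: [0.2118, -0.4771, 0.2493]
eef_rot: [2.026, 1.562, 1.988]
force: [-0.6, -0.4, -0.1]
finger_gap: 0.0853
t 0.85 pos [ 0.2118 -0.4771  0.2493] jaw -2.1 gap 0.0853 F [-0.6 -0.4 -0.1] q6 0.46 | dp [ 0.41 66.89 19.63] roll 0.050 | dp after roll [ 0.41 67.79 16.27] | tilt [-0.004  0.008 -1.   ]
```

```bash
python3 -m creep '[{"claw":100,"dp":[0,5.8,1.7],"roll":0},{"claw":100,"dp":[0,5.8,1.7],"roll":0},{"claw":100,"dp":[0,5.8,1.7],"roll":0},{"claw":100,"dp":[0,5.8,1.7],"roll":0},{"claw":100,"dp":[0,5.8,1.7],"roll":0},{"claw":100,"dp":[0,5.8,1.7],"roll":0},{"claw":100,"dp":[0,5.8,1.7],"roll":0},{"claw":100,"dp":[0,5.8,1.7],"roll":0},{"claw":100,"dp":[0,5.8,1.7],"roll":0},{"claw":100,"dp":[0,5.8,1.7],"roll":0}]' >/dev/null
python3 -c "
from h import *
plan(.433,.184,.2,-5)"
```

```text
t 2.10 pos [0.4081 0.109  0.2513] jaw -2.6 gap 0.0854 F [ 0.4 -1.2 -0.4] q6 1.87 | dp [5.19 7.56 2.14] roll 0.041 | dp after roll [5.19 7.64 1.83] | tilt [-0.001  0.009 -1.   ]
```

```bash
python3 -m creep '[{"claw":100,"dp":[2.6,3.8,1],"roll":0.04},{"claw":100,"dp":[2.6,3.8,1],"roll":0},{"claw":100,"dp":[0,0,0],"roll":0}]' >/dev/null
python3 -c "
from h import *
plan(.433,.184,.2,-5);s,c,im=snap('w1')
for z,P in((.045,[(.4327,.1837)]),(.03,[(.4652,.0898)])):
  for p in P: print(proj(c,[*p,z]))"
```

```text
t 2.48 pos [0.4346 0.1909 0.198 ] jaw -4.6 gap 0.0853 F [-0.5 -1.   0.7] q6 2.06 | dp [-0.2  -0.7  -0.11] roll 0.007 | dp after roll [-0.2 -0.7 -0.1] | tilt [ 0.001  0.009 -1.   ]
[319.89720209 201.00306859]
[357.84483905 280.32981203]
```

View pics/w1.png

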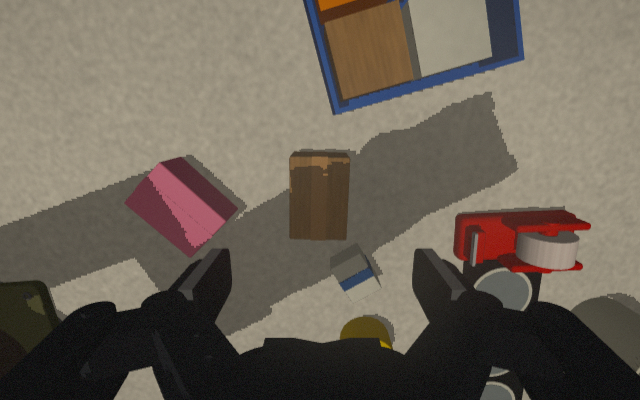

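Wrist view: the carton's top face spans about (290–350, 158–240), within 3 px of the prediction. The pink box is off to the left. I'll descend and grasp.

```bash
python3 -m creep '[{"claw":100,"dp":[5.5,-0.5,0],"roll":0},{"claw":100,"dp":[5.5,0,-0.1],"roll":0},{"claw":100,"dp":[5.0,0,0],"roll":0},{"claw":100,"dp":[0,0,0],"roll":0}]' >/dev/null
python3 -c "
from h import *
plan(.4325,.185,.03,-5)"
```

```text
t 3.02 pos [0.4354 0.1836 0.0391] jaw -4.9 gap 0.0855 F [-0.2 -0.6  1.7] q6 2.05 | dp [ 0.91  0.11 -0.31] roll 0.002 | dp after roll [ 0.91  0.11 -0.31] | tilt [ 0.007  0.009 -1.   ]
```

```bash
python3 -m creep '[{"claw":100,"dp":[0.9,0.1,-0.3],"roll":0},{"claw":0,"dp":[0,0,0],"roll":0},{"claw":0,"dp":[0,0,0],"roll":0},{"claw":0,"dp":[0,0,0],"roll":0},{"claw":0,"dp":[0,0,0],"roll":0},{"claw":0,"dp":[0,0,0],"roll":0},{"claw":0,"dp":[0,0,0],"roll":0}]' 40 >/dev/null
python3 -c "
from h import *
plan(.4325,.185,.03,-5)"
```

```text
t 3.90 pos [0.4369 0.186  0.0364] jaw -5.0 gap 0.0548 F [ 0.5 -0.1 -2.2] q6 2.06 | dp [ 0.64 -0.15 -0.44] roll 0.001 | dp after roll [ 0.64 -0.15 -0.44] | tilt [ 0.017  0.014 -1.   ]
```

```bash
python3 -m creep '[{"claw":0,"dp":[-4,0,0],"roll":-0.09},{"claw":0,"dp":[-6,0,0],"roll":-0.09},{"claw":0,"dp":[-5,0,0],"roll":-0.09}]' >/dev/null
python3 -c "
from h import *
plan(.5015,-.3613,.19,10)"
```

```text
t 4.28 pos [0.4306 0.1824 0.1854] jaw 11.0 gap 0.0545 F [ 1.2  0.4 -1.9] q6 1.78 | dp [ -0.89 -54.72  -3.42] roll 0.018 | dp after roll [ -0.89 -54.77  -2.46] | tilt [ 0.005  0.009 -1.   ]
```

```bash
python3 -m creep '[{"claw":0,"dp":[-0.2,-5.5,-0.4],"roll":0.02},{"claw":0,"dp":[-0.2,-5.5,-0.4],"roll":0},{"claw":0,"dp":[-0.2,-5.5,-0.4],"roll":0},{"claw":0,"dp":[0,-5.5,-0.4],"roll":0},{"claw":0,"dp":[0,-5.5,-0.4],"roll":0},{"claw":0,"dp":[0,-5.5,-0.4],"roll":0},{"claw":0,"dp":[0,-5.5,-0.4],"roll":0},{"claw":0,"dp":[0,-5.5,-0.4],"roll":0},{"claw":0,"dp":[0,-5.0,0],"roll":0},{"claw":0,"dp":[0,0,0],"roll":0}]' >/dev/null
python3 -c "
from h import *
plan(.5015,-.3613,.19,10);snap('w2')"
```

```text
t 5.53 pos [ 0.492  -0.3189  0.19  ] jaw 10.2 gap 0.0546 F [-0.1  0.7 -2.1] q6 0.81 | dp [-0.04 -4.34  0.19] roll 0.003 | dp after roll [-0.04 -4.34  0.2 ] | tilt [ 0.019  0.013 -1.   ]
```

View pics/w2.png

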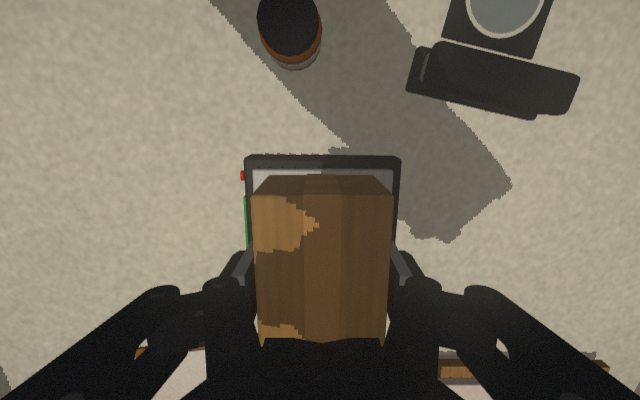

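Wrist view: platter far corners at about (252,169) and (393,169), parallel to the carton. The carton's top far edge is at about (253–392, 194).

```bash
python3 - <<'E'
from h import *
s=robot.get_state();c=cam('wrist',s)
s0=s
a,b=ray(c,252,169,.036),ray(c,393,169,.036);print(a,b,np.linalg.norm(a-b),np.degrees(np.arctan2(*(b-a)[1::-1])))
n=np.array([a[1]-b[1],b[0]-a[0]]);n/=np.linalg.norm(n);m=(a+b)[:2]/2;print('scale centre',m-n*.065)
zt=.045+s['position'][2]-.0364
p,q=ray(c,253,194,zt),ray(c,392,194,zt);print(p,q,np.linalg.norm(p-q),np.degrees(np.arctan2(*(q-p)[1::-1])),'carton centre',(p+q)[:2]/2-n*.040,'tcp',s['position'])
E
```

```text
[ 0.42848307 -0.30476402  0.036     ] [ 0.55465328 -0.2824173   0.036     ] 0.1281339101840534 10.043817548006299
scale centre [ 0.50290426 -0.35759452]
[ 0.45860061 -0.28244869  0.19842986] [ 0.51063949 -0.27332625  0.19842986] 0.05283241531389491 9.942949783877765 carton centre [ 0.4915961  -0.31727446] tcp [ 0.4912161  -0.31687937  0.18982986]
```

```bash
python3 -m creep '[{"claw":0,"dp":[2,-4.2,0.25],"roll":0},{"claw":0,"dp":[3.5,0,0],"roll":0},{"claw":0,"dp":[3,0,0],"roll":0},{"claw":0,"dp":[0,0,0],"roll":0}]' >/dev/null
python3 -c "
from h import *
plan(.502,-.3595,.0735,10)"
```

```text
t 6.08 pos [ 0.502  -0.3522  0.1021] jaw 10.5 gap 0.0541 F [-0.8  0.5 -2.2] q6 0.76 | dp [ 2.85 -0.76 -0.19] roll 0.008 | dp after roll [ 2.85 -0.76 -0.18] | tilt [ 0.015  0.019 -1.   ]
```

```bash
python3 -m creep '[{"claw":0,"dp":[1.5,-0.75,-0.15],"roll":0.008},{"claw":0,"dp":[0.9,0,0],"roll":0},{"claw":0,"dp":[0,0,0],"roll":0}]' >/dev/null
python3 -c "
from h import *
plan(.502,-.3595,.0735,10)"
```

```text
t 6.45 pos [ 0.5037 -0.3593  0.0792] jaw 10.1 gap 0.0544 F [ 0.8  0.4 -1.5] q6 0.76 | dp [ 0.57  0.   -0.18] roll 0.002 | dp after roll [ 0.57  0.   -0.18] | tilt [ 0.018  0.017 -1.   ]
```

```bash
python3 -m creep '[{"claw":0,"dp":[0.6,0,-0.15],"roll":0},{"claw":0,"dp":[0.3,0,0],"roll":0}]'
python3 -c "
from h import *
plan(.502,-.3595,.0735,10)"
```

```text
time_s: 6.7
position: [0.503, -0.3599, 0.071]
eef_rot: [0.488, 1.546, 0.665]
force: [0.1, 0.3, -1.9]
finger_gap: 0.0545
t 6.70 pos [ 0.503  -0.3599  0.071 ] jaw 10.1 gap 0.0545 F [ 0.1  0.3 -1.9] q6 0.76 | dp [-0.25  0.06 -0.09] roll 0.002 | dp after roll [-0.25  0.06 -0.09] | tilt [ 0.02   0.015 -1.   ]
```

```bash
for i in 1 2 3; do python3 -m creep '[{"claw":0,"dp":[0.2,0,0],"roll":0}]' | egrep "pos|force"; done
```

```text
position: [0.5031, -0.36, 0.0708]
force: [-4.7, 3.9, 19.0]
position: [0.5031, -0.36, 0.0709]
force: [-3.4, 3.4, 10.8]
position: [0.503, -0.36, 0.0709]
force: [-2.6, 2.2, 8.9]
```

```bash
python3 -m creep '[{"claw":100,"dp":[0,0,0],"roll":0},{"claw":100,"dp":[0,0,0],"roll":0},{"claw":100,"dp":[0,0,0],"roll":0},{"claw":100,"dp":[-5,0,0],"roll":0},{"claw":100,"dp":[-6,0,0],"roll":0},{"claw":100,"dp":[-2,3,0],"roll":0},{"claw":100,"dp":[0,0,0],"roll":0}]' | egrep "pos|force"
python3 -c "
from h import *
plan(.4652,.0898,.19,31.5);s,c,im=snap('w3')"
```

```text
position: [0.4957, -0.3325, 0.2049]
force: [-0.2, -0.5, -0.8]
t 7.95 pos [ 0.4957 -0.3325  0.2049] jaw 10.0 gap 0.0853 F [-0.2 -0.5 -0.8] q6 0.79 | dp [ 1.96 42.1   4.32] roll -0.375 | dp after roll [ 1.96 37.6  19.42] | tilt [ 0.023  0.013 -1.   ]
```

View pics/w3.png

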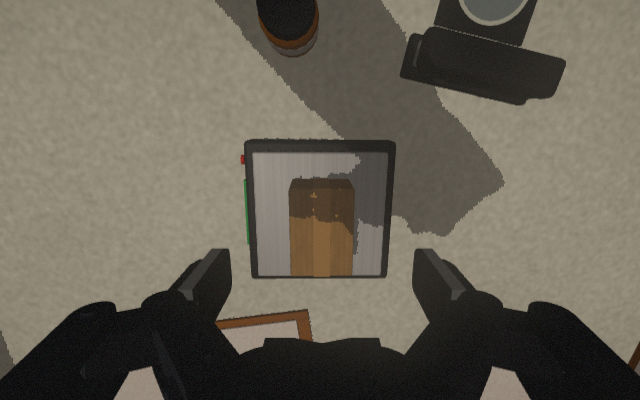

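The carton stands on the platter. Corners read: platter (253,152), (390,152), (383,276), (256,276); carton top (289,191), (355,191), (352,277), (291,277).

```bash
cat >> h.py <<'E'
def quad(c,P,z):
    Q=np.array([ray(c,*p,z) for p in P]);L=np.linalg.norm(Q-np.roll(Q,-1,0),axis=1)
    e=np.array([np.degrees(np.arctan2(*(Q[(i+1)%4]-Q[i])[1::-1])) for i in range(4)])
    print(Q.mean(0).round(4),'sides',L.round(4),'dirs',e.round(1))
E
python3 - <<'E'
from h import *
c=cam('wrist',robot.get_state())
quad(c,[(253,152),(390,152),(383,276),(256,276)],.036)
quad(c,[(289,191),(355,191),(352,277),(291,277)],.081)
E
```

```text
[ 0.5048 -0.3611  0.036 ] sides [0.1291 0.1305 0.1338 0.129 ] dirs [   9.8  -79.9 -170.8   98. ]
[ 0.5048 -0.3626  0.081 ] sides [0.0543 0.0789 0.0543 0.0785] dirs [   9.6  -80.3 -170.8   99.7]
```

```bash
python3 -m creep '[{"claw":100,"dp":[0,0,0],"roll":-0.18},{"claw":100,"dp":[0,0,0],"roll":-0.18},{"claw":100,"dp":[0,5.4,2.7],"roll":0},{"claw":100,"dp":[0,5.4,2.7],"roll":0},{"claw":100,"dp":[0,5.4,2.7],"roll":0},{"claw":100,"dp":[0,5.4,2.7],"roll":0},{"claw":100,"dp":[0,5.4,2.7],"roll":0},{"claw":100,"dp":[0,5.4,2.7],"roll":0},{"claw":100,"dp":[0,4,2],"roll":0},{"claw":100,"dp":[0,0,0],"roll":0}]' >/dev/null
python3 -c "
from h import *
plan(.4652,.0905,.15,31.5);s,c,im=snap('w4');print(proj(c,[.4652,.0905,.03]))"
```

```text
t 9.25 pos [0.4638 0.0781 0.1957] jaw 30.9 gap 0.0853 F [ 0.3 -1.1 -0. ] q6 1.19 | dp [4.58 0.98 0.68] roll -0.010 | dp after roll [4.58 0.97 0.69] | tilt [ 0.014  0.012 -1.   ]
[326.02317518 178.87927053]
```

View pics/w4.png

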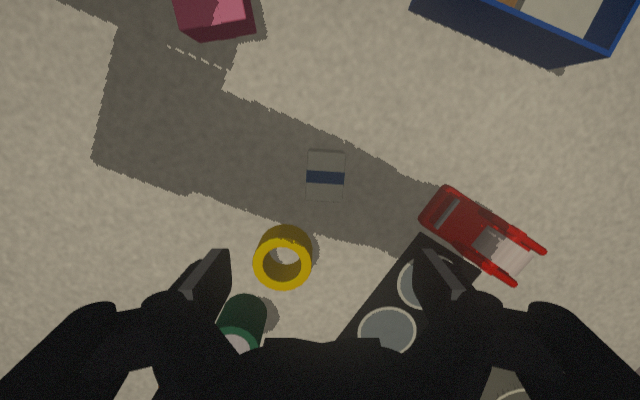

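Box top centre is about (326,177), square to the jaws. I'll descend and grasp.

```bash
python3 -m creep '[{"claw":100,"dp":[5,0.9,0.6],"roll":-0.01},{"claw":100,"dp":[5,0,0],"roll":0},{"claw":100,"dp":[5,0,0],"roll":0},{"claw":100,"dp":[0,0,0],"roll":0}]' >/dev/null
python3 -c "
from h import *
plan(.465,.0915,.032,31.5)"
```

```text
t 9.80 pos [0.4695 0.0843 0.0413] jaw 31.0 gap 0.0850 F [-0.9  0.2  1. ] q6 1.20 | dp [ 0.92  0.85 -0.03] roll -0.009 | dp after roll [ 0.92  0.85 -0.02] | tilt [ 0.016  0.008 -1.   ]
```

```bash
python3 -m creep '[{"claw":100,"dp":[1,0.85,0],"roll":-0.01},{"claw":0,"dp":[0,0,0],"roll":0},{"claw":0,"dp":[0,0,0],"roll":0},{"claw":0,"dp":[0,0,0],"roll":0},{"claw":0,"dp":[0,0,0],"roll":0},{"claw":0,"dp":[0,0,0],"roll":0},{"claw":0,"dp":[0,0,0],"roll":0}]' 30 >/dev/null
python3 -c "
from h import *
plan(.465,.0915,.032,31.5)"
```

```text
t 10.68 pos [0.4702 0.0915 0.0364] jaw 31.5 gap 0.0352 F [-0.2 -0.6 -0.6] q6 1.21 | dp [ 0.43  0.27 -0.45] roll -0.000 | dp after roll [ 0.43  0.27 -0.45] | tilt [ 0.026  0.01  -1.   ]
```

```bash
python3 -m creep '[{"claw":0,"dp":[-5,0,0],"roll":0.12},{"claw":0,"dp":[-6,0,0],"roll":0.13},{"claw":0,"dp":[-6,0,0],"roll":0.13}]' >/dev/null
python3 -c "
from h import *
plan(.5045,-.3622,.21,10)"
```

```text
t 11.05 pos [0.4615 0.0891 0.2052] jaw 9.0 gap 0.0357 F [ 0.8  0.4 -0.9] q6 1.60 | dp [ -0.75 -45.24  -2.83] roll -0.017 | dp after roll [ -0.75 -45.19  -3.6 ] | tilt [ 0.013  0.007 -1.   ]
```

```bash
python3 -m creep '[{"claw":0,"dp":[-0.5,-5.6,-0.4],"roll":-0.02},{"claw":0,"dp":[-0.5,-5.6,-0.4],"roll":0},{"claw":0,"dp":[0,-5.6,-0.4],"roll":0},{"claw":0,"dp":[0,-5.6,-0.4],"roll":0},{"claw":0,"dp":[0,-5.6,-0.4],"roll":0},{"claw":0,"dp":[0,-5.6,-0.4],"roll":0},{"claw":0,"dp":[0,-5.6,-0.4],"roll":0},{"claw":0,"dp":[0,0,0],"roll":0}]' >/dev/null
python3 -c "
from h import *
plan(.5048,-.3622,.2,10);snap('w5')"
```

```text
t 12.05 pos [ 0.5097 -0.3125  0.2185] jaw 10.5 gap 0.0353 F [-1.1  0.8 -0.9] q6 0.83 | dp [ 1.8  -4.8  -1.44] roll 0.008 | dp after roll [ 1.8  -4.81 -1.4 ] | tilt [ 0.029  0.009 -1.   ]
```

View pics/w5.png

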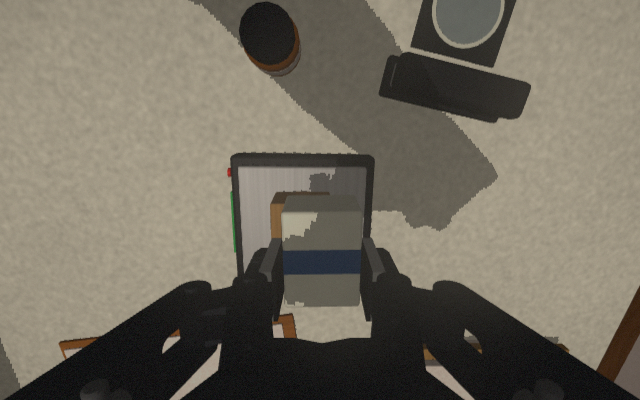

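The box is held square: top face (282,211), (361,211), (359,305), (284,305).

```bash
python3 - <<'E'
from h import *
s=robot.get_state();c=cam('wrist',s);print(s['position'])
quad(c,[(282,211),(361,211),(359,305),(284,305)],s['position'][2]-.0064)
E
```

```text
[ 0.509159   -0.31045804  0.2185028 ]
[ 0.5087 -0.3058  0.2121] sides [0.0345 0.0472 0.0358 0.0468] dirs [  10.   -78.6 -170.6   99.8]
```

```bash
python3 -m creep '[{"claw":0,"dp":[3,-5.1,-1.3],"roll":0.008},{"claw":0,"dp":[3,0,0],"roll":0},{"claw":0,"dp":[2,0,0],"roll":0},{"claw":0,"dp":[0,0,0],"roll":0}]' >/dev/null
python3 -c "
from h import *
plan(.5052,-.3663,.119,10)"
```

```text
t 12.60 pos [ 0.5079 -0.358   0.1359] jaw 10.4 gap 0.0353 F [ 0.1  0.7 -0.5] q6 0.76 | dp [ 1.67 -0.78 -0.46] roll 0.007 | dp after roll [ 1.67 -0.78 -0.46] | tilt [ 0.026  0.014 -1.   ]
```

```bash
python3 -m creep '[{"claw":0,"dp":[0.8,-0.8,-0.4],"roll":0.008},{"claw":0,"dp":[0.5,0,0],"roll":0},{"claw":0,"dp":[0,0,0],"roll":0}]' >/dev/null
python3 -c "
from h import *
plan(.5052,-.3663,.1174,10)"
```

```text
t 12.97 pos [ 0.5069 -0.3659  0.1244] jaw 10.0 gap 0.0353 F [-0.   0.2  0.6] q6 0.76 | dp [ 0.69 -0.02 -0.19] roll 0.000 | dp after roll [ 0.69 -0.02 -0.19] | tilt [ 0.029  0.012 -1.   ]
```

```bash
python3 -m creep '[{"claw":0,"dp":[0.5,0,-0.2],"roll":0}]' | egrep "pos|force"; for i in 1 2 3 4; do python3 -m creep '[{"claw":0,"dp":[0.2,0,0],"roll":0}]' | egrep "pos|force"; done
```

```text
position: [0.5057, -0.3666, 0.1201]
force: [-0.6, 0.6, -1.1]
position: [0.5055, -0.3665, 0.118]
force: [0.0, 1.2, -1.2]
position: [0.5057, -0.3665, 0.1163]
force: [-2.1, 2.9, 13.5]
position: [0.5058, -0.3665, 0.1162]
force: [-4.1, 3.6, 17.2]
position: [0.5057, -0.3664, 0.1163]
force: [-2.1, 2.9, 9.8]
```

```bash
python3 -m creep '[{"claw":70,"dp":[0,0,0],"roll":0},{"claw":70,"dp":[0,0,0],"roll":0},{"claw":70,"dp":[0,0,0],"roll":0},{"claw":70,"dp":[-4,0,0],"roll":0},{"claw":100,"dp":[-6,0,0],"roll":0},{"claw":100,"dp":[0,4,0],"roll":0},{"claw":100,"dp":[0,0,0],"roll":0}]' | egrep "pos|force"
python3 -c "
from h import *
plan(.447,-.1867,.19,0);s,c,im=snap('w6');print(proj(c,[.5048,-.3622,.111]),proj(c,[.447,-.1867,.07]))"
```

```text
position: [0.4957, -0.3275, 0.218]
force: [-0.5, -0.5, -0.8]
t 14.47 pos [ 0.4957 -0.3275  0.218 ] jaw 10.0 gap 0.0854 F [-0.5 -0.5 -0.8] q6 0.80 | dp [ 2.8  14.69 -2.45] roll 0.174 | dp after roll [ 2.8  14.05 -4.96] | tilt [ 0.031  0.011 -0.999]
[320.60161481 249.2918199 ] [284.67178306  11.10956122]
```

View pics/w6.png

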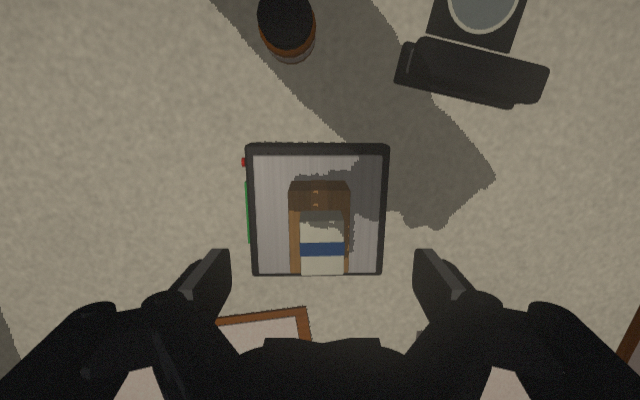

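The white box is on the carton. Box top is about (300,222), (344,222), (343,275), (301,275). The carton's far top edge is (289–350, 190).

```bash
python3 - <<'E'
from h import *
c=cam('wrist',robot.get_state())
im=cv2.imread('pics/w6.png');cv2.imwrite('pics/w6c.png',cv2.resize(im[135:290,235:400],None,fx=3.6,fy=3.6,interpolation=cv2.INTER_CUBIC))
quad(c,[(300,222),(344,222),(343,275),(301,275)],.111)
a,b=ray(c,289,190,.081),ray(c,350,190,.081);n=np.array([-.174,.985]);print((a+b)[:2]/2-.04*n,np.linalg.norm(a-b))
E
```

```text
[ 0.5076 -0.3645  0.111 ] sides [0.0349 0.0469 0.035  0.0467] dirs [   9.2  -80.  -171.2   99.9]
[ 0.50626246 -0.36248198] 0.05312805762367392
```

View pics/w6c.png

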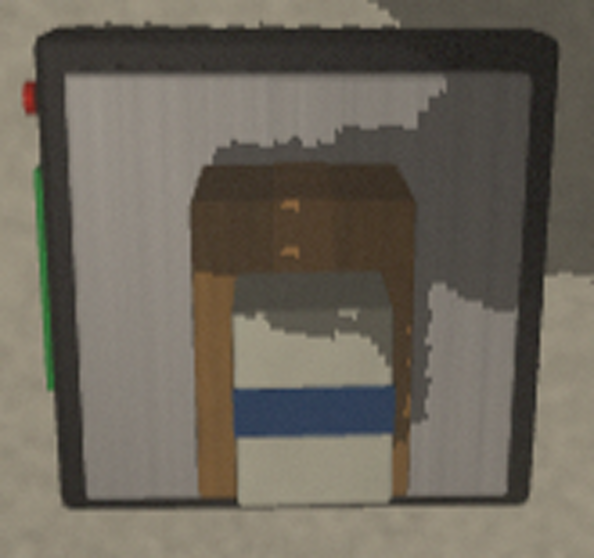

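Box on carton: margins left and right are about 10 and 8 mm, and the offset along y is about 2 mm. That is acceptable. Next is the jar.

```bash
python3 -m creep '[{"claw":100,"dp":[0,0,0],"roll":0.1},{"claw":100,"dp":[0,0,0],"roll":0.1},{"claw":100,"dp":[1,4.5,-2],"roll":0},{"claw":100,"dp":[0,4.5,-2],"roll":0},{"claw":100,"dp":[0,3.2,-1],"roll":0},{"claw":100,"dp":[0,0,0],"roll":0}]' >/dev/null
python3 -c "
from h import *
plan(.447,-.1867,.13,-2);s,c,im=snap('w7');print([proj(c,p).round(1) for p in ([.447,-.1867,.07],[.4714,-.0998,.06],[.4715,-.0056,.04],[.6278,-.1182,.004])])"
```

```text
t 15.28 pos [ 0.4521 -0.2072  0.2039] jaw -2.1 gap 0.0854 F [0.  0.2 0.7] q6 1.17 | dp [ 7.39  1.97 -0.82] roll -0.003 | dp after roll [ 7.39  1.97 -0.82] | tilt [ 0.033  0.007 -0.999]
[array([309.3, 175.4]), array([334.5,  65.4]), array([329.5, -59.8]), array([485.5,  88.7])]
```

View pics/w7.png

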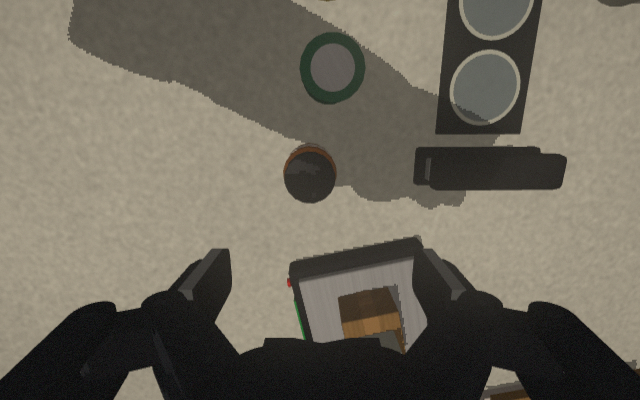

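Jar cap is at (310,176) and the ring at (485,88), both as predicted.

```bash
python3 -m creep '[{"claw":100,"dp":[4,1.9,-1],"roll":0},{"claw":100,"dp":[4,0,0],"roll":0},{"claw":100,"dp":[0,0,0],"roll":0}]' >/dev/null
python3 -c "
from h import *
plan(.447,-.1867,.04,-2)"
```

```text
t 15.70 pos [ 0.4504 -0.1927  0.123 ] jaw -2.4 gap 0.0858 F [ 0.1 -0.3  1.3] q6 1.20 | dp [ 8.28  0.56 -0.69] roll -0.006 | dp after roll [ 8.28  0.56 -0.69] | tilt [ 0.04   0.002 -0.999]
```

```bash
python3 -m creep '[{"claw":100,"dp":[4,0.5,-0.65],"roll":0},{"claw":100,"dp":[4,0,0],"roll":0},{"claw":100,"dp":[0,0,0],"roll":0}]' >/dev/null
python3 -c "
from h import *
plan(.447,-.1867,.04,-2)"
```

```text
t 16.07 pos [ 0.4534 -0.1923  0.0453] jaw -2.5 gap 0.0854 F [-0.6 -0.2  0.7] q6 1.20 | dp [ 0.5   0.53 -0.69] roll -0.010 | dp after roll [ 0.5   0.54 -0.69] | tilt [ 0.048 -0.003 -0.999]
```

```bash
python3 -m creep '[{"claw":100,"dp":[-6,0,0],"roll":0},{"claw":100,"dp":[-6,0,0],"roll":0}]' >/dev/null
python3 -c "
from h import *
plan(.447,-.1867,.04,-2)"
python3 -m creep '[{"claw":100,"dp":[0,0,0],"roll":0},{"claw":100,"dp":[0,0,0],"roll":0},{"claw":100,"dp":[0,0,0],"roll":0}]' >/dev/null
python3 -c "
from h import *
plan(.447,-.1867,.04,-2)"
python3 -m creep '[{"claw":100,"dp":[-6,0,0],"roll":0},{"claw":100,"dp":[-6,0,0],"roll":0}]' >/dev/null
python3 -c "
from h import *
plan(.447,-.1867,.04,-2)"
```

```text
t 16.32 pos [ 0.4468 -0.1928  0.1676] jaw -2.6 gap 0.0855 F [ 0.9 -0.5  0.7] q6 1.20 | dp [12.75  0.59 -0.54] roll -0.011 | dp after roll [12.75  0.6  -0.53] | tilt [ 0.042 -0.001 -0.999]
t 16.70 pos [ 0.4521 -0.1963  0.178 ] jaw -2.7 gap 0.0853 F [ 0.8  0.4 -0.4] q6 1.20 | dp [13.74  1.01 -1.36] roll -0.012 | dp after roll [13.74  1.03 -1.34] | tilt [ 0.058 -0.008 -0.998]
t 16.95 pos [ 0.4406 -0.1934  0.2932] jaw -2.7 gap 0.0858 F [1.2 0.2 0.3] q6 1.20 | dp [25.33  0.68 -0.45] roll -0.013 | dp after roll [25.33  0.69 -0.44] | tilt [ 0.042 -0.001 -0.999]
```

```bash
cat > p.py <<'E'
from h import *
s=robot.get_state();R=Ro.from_euler('xyz',s['eef_rot']).as_matrix();print(s['time_s'],s['position'].round(4),'tilt',R[:,0].round(4),'q',np.round(s['qpos'],4))
E
python3 p.py
python3 -m creep '[{"claw":100,"dp":[0,0,0],"roll":0},{"claw":100,"dp":[0,0,0],"roll":0}]' >/dev/null;python3 p.py
python3 -m creep '[{"claw":100,"dp":[0,0,0],"roll":0},{"claw":100,"dp":[0,0,0],"roll":0},{"claw":100,"dp":[0,0,0],"roll":0},{"claw":100,"dp":[0,0,0],"roll":0}]' >/dev/null;python3 p.py
python3 -m creep '[{"claw":100,"dp":[4,0,0],"roll":0}]' >/dev/null;python3 p.py
python3 -m creep '[{"claw":100,"dp":[4,0,0],"roll":0}]' >/dev/null;python3 p.py
python3 -m creep '[{"claw":100,"dp":[0,0,0],"roll":0}]' >/dev/null;python3 p.py
python3 -m creep '[{"claw":100,"dp":[0,0,0],"roll":0}]' >/dev/null;python3 p.py
```

```text
16.95 [ 0.4406 -0.1934  0.2932] tilt [ 0.0418 -0.0011 -0.9991] q [-0.4237  0.142  -0.1874  1.2028  0.0161  1.195 ]
17.2 [ 0.4417 -0.1941  0.2957] tilt [ 0.0454 -0.0028 -0.999 ] q [-0.4239  0.1407 -0.1829  1.2047  0.0161  1.1949]
17.7 [ 0.4396 -0.1931  0.291 ] tilt [ 0.0369  0.001  -0.9993] q [-0.4239  0.1448 -0.1897  1.2031  0.0161  1.1949]
17.825 [ 0.4435 -0.1941  0.2531] tilt [ 0.0434 -0.0019 -0.9991] q [-0.4225  0.1615 -0.2691  1.0998  0.0161  1.1963]
17.95 [ 0.4456 -0.1943  0.2125] tilt [ 0.0447 -0.0025 -0.999 ] q [-0.4211  0.1871 -0.3466  0.9952  0.016   1.1977]
18.075 [ 0.4433 -0.1933  0.2099] tilt [ 3.890e-02  1.000e-04 -9.992e-01] q [-0.4211  0.1892 -0.3506  0.9955  0.016   1.1977]
18.2 [ 0.444  -0.1936  0.2111] tilt [ 4.000e-02 -4.000e-04 -9.992e-01] q [-0.4211  0.1886 -0.3482  0.9972  0.016   1.1977]
```

Tilt does a small random walk of about 2°, which is tolerable for round objects. Going on with the jar.

```bash
python3 -c "
from h import *
plan(.447,-.1867,.04,-2)"
python3 -m creep '[{"claw":100,"dp":[5,0.65,-0.4],"roll":-0.01},{"claw":100,"dp":[6,0,0],"roll":0}]' >/dev/null
python3 -c "
from h import *
plan(.447,-.1867,.04,-2)"
```

```text
t 18.20 pos [ 0.444  -0.1936  0.2111] jaw -2.7 gap 0.0854 F [-0.  -0.4  1.5] q6 1.20 | dp [17.11  0.68 -0.41] roll -0.013 | dp after roll [17.11  0.68 -0.41] | tilt [ 0.04  -0.    -0.999]
t 18.45 pos [ 0.453  -0.1906  0.1074] jaw -2.1 gap 0.0852 F [ 1.5 -0.1 -0.8] q6 1.20 | dp [ 6.69  0.41 -1.01] roll -0.002 | dp after roll [ 6.69  0.41 -1.01] | tilt [ 0.058 -0.008 -0.998]
```

```bash
python3 -m creep '[{"claw":100,"dp":[2,0.4,-1],"roll":0},{"claw":100,"dp":[4.5,0,-0.2],"roll":0},{"claw":100,"dp":[0,0,0],"roll":0}]' >/dev/null
python3 -c "
from h import *
plan(.447,-.1867,.04,-2)"
```

```text
t 18.82 pos [ 0.4469 -0.1874  0.0416] jaw -2.1 gap 0.0853 F [-0.7  0.3  0.3] q6 1.20 | dp [ 0.16  0.07 -0.01] roll -0.002 | dp after roll [ 0.16  0.07 -0.01] | tilt [ 0.06  -0.009 -0.998]
```

```bash
python3 -m creep '[{"claw":100,"dp":[0,0,0],"roll":0},{"claw":100,"dp":[0,0,0],"roll":0},{"claw":100,"dp":[0,0,0],"roll":0}]' >/dev/null;python3 p.py
python3 -m creep '[{"claw":100,"dp":[0,0,0],"roll":0},{"claw":100,"dp":[0,0,0],"roll":0},{"claw":100,"dp":[0,0,0],"roll":0}]' >/dev/null;python3 p.py
```

```text
19.2 [ 0.4521 -0.1896  0.0474] tilt [ 0.0697 -0.0132 -0.9975] q [-0.4066  0.35   -0.6248  0.5267  0.0154  1.202 ]
19.575 [ 0.453  -0.1901  0.049 ] tilt [ 0.0722 -0.0143 -0.9973] q [-0.4067  0.3478 -0.6233  0.5277  0.0154  1.202 ]
```

```bash
python3 -m creep '[{"claw":100,"dp":[0.8,0.3,-0.7],"roll":0},{"claw":0,"dp":[0,0,0],"roll":0},{"claw":0,"dp":[0,0,0],"roll":0},{"claw":0,"dp":[0,0,0],"roll":0},{"claw":0,"dp":[0,0,0],"roll":0},{"claw":0,"dp":[0,0,0],"roll":0}]' 30 >/dev/null
python3 -c "
from h import *
plan(.447,-.1867,.04,-2)"
```

```text
t 20.32 pos [ 0.4455 -0.1863  0.0398] jaw -2.1 gap 0.0494 F [-0.5 -0.2  0.8] q6 1.20 | dp [-0.01 -0.03  0.16] roll -0.002 | dp after roll [-0.01 -0.03  0.16] | tilt [ 0.071 -0.014 -0.997]
```

```bash
python3 -m creep '[{"claw":0,"dp":[-4,0,0],"roll":0},{"claw":0,"dp":[-5,0,0],"roll":0},{"claw":0,"dp":[-5,0,0],"roll":0}]' >/dev/null
python3 -c "
from h import *
plan(.6323,.0418,.18,-2)"
```

```text
t 20.70 pos [ 0.4317 -0.1828  0.1777] jaw -2.1 gap 0.0492 F [ 2.2 -0.5 -1.7] q6 1.20 | dp [ 0.76 23.19 19.19] roll -0.002 | dp after roll [ 0.76 23.15 19.24] | tilt [ 0.059 -0.009 -0.998]
```

```bash
python3 -m creep '[{"claw":0,"dp":[0,4.5,3.8],"roll":0},{"claw":0,"dp":[0,4.5,3.8],"roll":0},{"claw":0,"dp":[0,4.5,3.8],"roll":0},{"claw":0,"dp":[0,4.5,3.8],"roll":0},{"claw":0,"dp":[0,3.5,3],"roll":0},{"claw":0,"dp":[0,0,0],"roll":0}]' >/dev/null
python3 -c "
from h import *
plan(.6323,.0418,.1,-2)
s,c,im=snap('w8')"
```

```text
t 21.45 pos [0.6303 0.0291 0.1908] jaw -2.4 gap 0.0493 F [-1.3 -0.  -1.5] q6 1.67 | dp [ 9.06  1.37 -0.47] roll -0.007 | dp after roll [ 9.06  1.37 -0.46] | tilt [ 0.068 -0.013 -0.998]
```

View pics/w8.png

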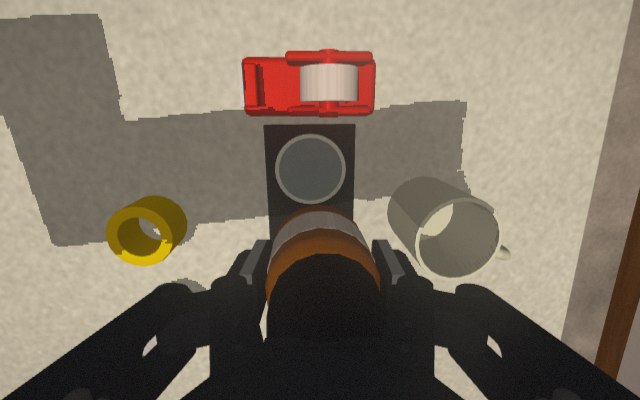

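The ring beside the dispenser is centred at (310,169). I check it against (.6323,.0418).

```bash
python3 - <<'E'
from h import *
s=robot.get_state();c=cam('wrist',s);print(s['position'],ray(c,310,169,.004), np.ptp([ray(c,x,169,.004)[0] for x in(274,346)]), [ray(c,310,r,.004)[1] for r in(134,204)])
print('mug rim',ray(c,458,237,.085))
E
```

```text
[0.62858771 0.02781054 0.19045392] [0.6300158 0.0414743 0.004    ] 0.07286052839116486 [np.float64(0.07618294468011158), np.float64(0.00444193938054345)]
mug rim [ 0.74702926 -0.0069708   0.085     ]
```

```bash
python3 -m creep '[{"claw":0,"dp":[3,1.3,-0.6],"roll":0},{"claw":0,"dp":[5,0,-0.3],"roll":0},{"claw":0,"dp":[3.5,0,-0.2],"roll":0}]' >/dev/null
python3 -c "
from h import *
plan(.6287,.042,.046,-2)"
```

```text
t 21.88 pos [0.6257 0.0373 0.0749] jaw -2.7 gap 0.0494 F [-0.7 -0.4 -1.5] q6 1.69 | dp [2.89 0.52 0.07] roll -0.011 | dp after roll [2.89 0.52 0.08] | tilt [ 0.07  -0.015 -0.997]
```

```bash
python3 -m creep '[{"claw":0,"dp":[1.2,0.5,0.1],"roll":0},{"claw":0,"dp":[0.9,0,0],"roll":0}]' >/dev/null
python3 -c "
from h import *
plan(.6287,.042,.046,-2)"
```

```text
t 22.12 pos [0.625  0.0401 0.0513] jaw -2.8 gap 0.0494 F [ 1.2 -0.9 -1.1] q6 1.69 | dp [0.55 0.21 0.33] roll -0.014 | dp after roll [0.55 0.21 0.33] | tilt [ 0.064 -0.015 -0.998]
```

```bash
python3 -m creep '[{"claw":0,"dp":[0.3,0.2,0.35],"roll":0}]' | egrep "pos|force"; for i in 1 2 3; do python3 -m creep '[{"claw":0,"dp":[0.2,0,0],"roll":0}]' | egrep "pos|force"; done
```

```text
position: [0.6286, 0.0415, 0.0487]
force: [-0.8, 0.1, -1.4]
position: [0.6303, 0.0416, 0.0478]
force: [-0.3, -0.9, -1.3]
position: [0.6313, 0.0416, 0.0467]
force: [-0.2, -0.6, -1.9]
position: [0.6321, 0.0416, 0.0454]
force: [0.1, -0.1, -0.9]
```

```bash
python3 -m creep '[{"claw":0,"dp":[0.1,0,-0.4],"roll":0}]' | egrep "pos|force"; for i in 1 2 ; do python3 -m creep '[{"claw":0,"dp":[0.15,0,0],"roll":0}]' | egrep "pos|force"; done
```

```text
position: [0.6285, 0.0418, 0.0444]
force: [0.8, 0.5, -1.2]
position: [0.6278, 0.0418, 0.0437]
force: [-5.3, -0.7, 12.2]
position: [0.6277, 0.0419, 0.0436]
force: [-2.9, -0.0, 11.3]
```

Contact. I'll release with a modest opening, since the mug is near, and rise.

```bash
python3 -m creep '[{"claw":75,"dp":[0,0,0],"roll":0},{"claw":75,"dp":[0,0,0],"roll":0},{"claw":75,"dp":[-0.5,0,0],"roll":0},{"claw":75,"dp":[-4,0,0],"roll":0},{"claw":75,"dp":[-6,0,0],"roll":0},{"claw":100,"dp":[-4,0,0],"roll":0}]' | egrep "pos|force"
python3 -c "
from h import *
plan(.4714,-.0998,.19,-2)"
```

```text
position: [0.6149, 0.0439, 0.1887]
force: [0.5, 0.3, -0.4]
t 23.75 pos [0.6149 0.0439 0.1887] jaw -2.8 gap 0.0799 F [ 0.5  0.3 -0.4] q6 1.70 | dp [ -0.8  -15.07 -13.59] roll -0.014 | dp after roll [ -0.8  -14.87 -13.8 ] | tilt [ 0.063 -0.016 -0.998]
```

```bash
python3 -m creep '[{"claw":100,"dp":[0,-4.3,-4],"roll":-0.014},{"claw":100,"dp":[0,-4.3,-4],"roll":0},{"claw":100,"dp":[0,-4.3,-4],"roll":0},{"claw":100,"dp":[0,-1,-1],"roll":0},{"claw":100,"dp":[0,0,0],"roll":0}]' >/dev/null
cat >> h.py <<'E'
def blob(im,c,lo,hi,near,z):
    """contour nearest to the projection of near; centre of its min circle/ellipse at height z"""
    m=cv2.inRange(cv2.cvtColor(np.ascontiguousarray(im),cv2.COLOR_BGR2HSV),lo,hi);q=proj(c,near)
    cs=[k for k in cv2.findContours(m,cv2.RETR_EXTERNAL,cv2.CHAIN_APPROX_NONE)[0] if len(k)>40]
    for k in sorted(cs,key=lambda k:np.linalg.norm(k.mean(0)[0]-q))[:2]:
        x,y,w,h=cv2.boundingRect(k);print('pred',q.round(1),'box',x,y,w,h,'world',ray(c,x+w/2,y+h/2,z).round(4))
E
python3 - <<'E'
from h import *
plan(.4714,-.0998,.19,-2)
s,c,im=snap('w9')
blob(im,c,(60,60,15),(95,255,200),[.4714,-.0998,.06],.06)
blob(im,c,(20,120,60),(35,255,255),[.4715,-.0056,.04],.04)
E
```

```text
t 24.38 pos [ 0.4823 -0.0926  0.1882] jaw -1.9 gap 0.0851 F [-0.4  0.2 -0.7] q6 1.42 | dp [-0.25 -0.76 -1.05] roll 0.002 | dp after roll [-0.25 -0.76 -1.05] | tilt [ 0.08  -0.017 -0.997]
pred [296.7 206. ] box 264 203 62 33 world [ 0.4693 -0.1118  0.06  ]
pred [290.3  89.5] box 253 50 73 77 world [ 0.4709 -0.0048  0.04  ]
```

View pics/w9.png

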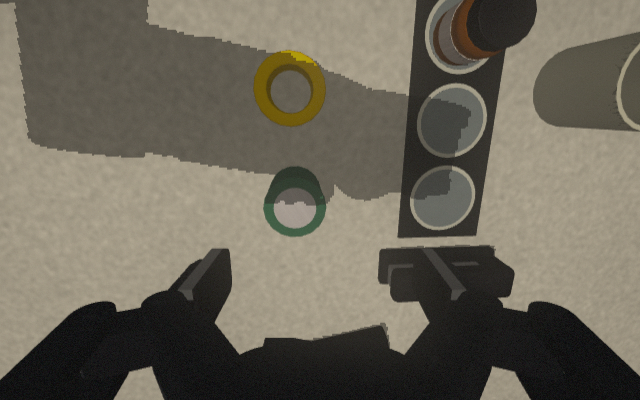

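Jar stands in its ring at top right. Tin lid centre is (295,207) and tape (290,89). Tool tilt has reached 0.08, so I'll try fast rises with slow descents, since lifts seemed to reduce it.

```bash
python3 -m creep '[{"claw":100,"dp":[-6,0,0],"roll":0},{"claw":100,"dp":[-6,0,0],"roll":0},{"claw":100,"dp":[-6,0,0],"roll":0}]' >/dev/null;python3 p.py
python3 -m creep '[{"claw":100,"dp":[2,0,0],"roll":0},{"claw":100,"dp":[2,0,0],"roll":0},{"claw":100,"dp":[2,0,0],"roll":0},{"claw":100,"dp":[2,0,0],"roll":0},{"claw":100,"dp":[2,0,0],"roll":0},{"claw":100,"dp":[2,0,0],"roll":0},{"claw":100,"dp":[2,0,0],"roll":0},{"claw":100,"dp":[2,0,0],"roll":0},{"claw":100,"dp":[2,0,0],"roll":0}]' >/dev/null;python3 p.py
```

```text
24.8 [ 0.4693 -0.0859  0.3668] tilt [ 0.0696 -0.0126 -0.9975] q [-1.8110e-01  1.0040e-01 -4.9000e-02  1.3507e+00  1.0000e-04  1.4174e+00]
25.925 [ 0.5073 -0.0782  0.1934] tilt [ 0.0995 -0.0111 -0.995 ] q [-0.1555  0.2064 -0.3791  0.8851  0.0044  1.4233]
```

Slow descent makes it worse, so I'll try the reverse: slow rise, fast descent.

```bash
python3 -m creep '[{"claw":100,"dp":[-2,0,-0.2],"roll":0},{"claw":100,"dp":[-2,0,-0.2],"roll":0},{"claw":100,"dp":[-2,0,-0.2],"roll":0},{"claw":100,"dp":[-2,0,-0.2],"roll":0},{"claw":100,"dp":[-2,0,-0.2],"roll":0},{"claw":100,"dp":[-2,0,-0.2],"roll":0},{"claw":100,"dp":[-2,0,-0.2],"roll":0},{"claw":100,"dp":[-2,0,-0.2],"roll":0},{"claw":100,"dp":[-2,0,-0.2],"roll":0}]' >/dev/null;python3 p.py
python3 -m creep '[{"claw":100,"dp":[6,0,0],"roll":0},{"claw":100,"dp":[6,0,0],"roll":0},{"claw":100,"dp":[6,0,0],"roll":0}]' >/dev/null;python3 p.py
```

```text
27.05 [ 0.4838 -0.0647  0.3727] tilt [ 0.0987 -0.0041 -0.9951] q [-0.1389  0.0995 -0.0375  1.3353  0.0096  1.42  ]
27.425 [ 0.5157 -0.0626  0.1992] tilt [ 0.1233 -0.005  -0.9924] q [-0.1269  0.1973 -0.3779  0.8723  0.0106  1.4256]
```

Tilt drifts upward with row count. Turning the jaws across the tilt direction (jaws along y) leaves the round things upright, so I'll grip the tin that way and use fewer rows.

```bash
python3 -m creep '[{"claw":100,"dp":[0,0,0],"roll":-0.186},{"claw":100,"dp":[0,0,0],"roll":-0.186},{"claw":100,"dp":[0,0,0],"roll":-0.186},{"claw":100,"dp":[0,0,0],"roll":-0.186},{"claw":100,"dp":[0,0,0],"roll":-0.186},{"claw":100,"dp":[0,0,0],"roll":-0.186},{"claw":100,"dp":[0,0,0],"roll":-0.186},{"claw":100,"dp":[0,0,0],"roll":-0.186},{"claw":100,"dp":[0,0,0],"roll":-0.1}]' >/dev/null
python3 -c "
from h import *
plan(.470,-.1005,.12,88)"
```

```text
t 28.55 pos [ 0.5261 -0.0493  0.1915] jaw 93.5 gap 0.0854 F [-0.3 -0.1 -0.2] q6 -0.16 | dp [ 6.43  6.71 -4.75] roll 0.095 | dp after roll [ 6.43  6.23 -5.36] | tilt [ 0.117  0.003 -0.993]
```

```bash
python3 -m creep '[{"claw":100,"dp":[3,5.5,-3],"roll":0.09},{"claw":100,"dp":[4,0.7,-2.3],"roll":0}]' >/dev/null
python3 -c "
from h import *
plan(.470,-.1005,.037,88)"
```

```text
t 28.80 pos [ 0.4847 -0.1009  0.1194] jaw 88.7 gap 0.0857 F [0.2 0.8 0.3] q6 -0.20 | dp [ 7.98  2.51 -0.05] roll 0.012 | dp after roll [ 7.98  2.51 -0.08] | tilt [ 0.128  0.003 -0.992]
```

```bash
python3 -m creep '[{"claw":100,"dp":[3,2.3,0],"roll":0.01},{"claw":100,"dp":[5,0.4,0],"roll":0}]' >/dev/null
python3 -c "
from h import *
plan(.470,-.1005,.037,88)"
```

```text
t 29.05 pos [ 0.4731 -0.0999  0.0358] jaw 88.2 gap 0.0857 F [ 1.5  0.3 -0.6] q6 -0.19 | dp [-0.16  0.29 -0.06] roll 0.003 | dp after roll [-0.16  0.29 -0.07] | tilt [ 0.135  0.002 -0.991]
```

```bash
python3 -m creep '[{"claw":0,"dp":[0,0.3,-0.05],"roll":0},{"claw":0,"dp":[0,0,0],"roll":0},{"claw":0,"dp":[0,0,0],"roll":0},{"claw":0,"dp":[0,0,0],"roll":0},{"claw":0,"dp":[0,0,0],"roll":0}]' 30 >/dev/null
python3 -c "
from h import *
plan(.470,-.1005,.037,88)"
```

```text
t 29.68 pos [ 0.4741 -0.0987  0.0375] jaw 88.4 gap 0.0513 F [-0.1 -0.5 -2. ] q6 -0.20 | dp [-0.01  0.4  -0.19] roll 0.008 | dp after roll [-0.01  0.4  -0.19] | tilt [ 0.137  0.003 -0.991]
```

```bash
python3 -m creep '[{"claw":0,"dp":[-5,0,0],"roll":0},{"claw":0,"dp":[-6,0,0],"roll":0}]' >/dev/null
python3 -c "
from h import *
plan(.6305,-.1183,.13,88)"
```

```text
t 29.93 pos [ 0.4558 -0.0982  0.1451] jaw 88.4 gap 0.0514 F [ 0.4 -0.2 -1.8] q6 -0.20 | dp [  3.72 -17.18  -1.55] roll 0.008 | dp after roll [  3.72 -17.2   -1.42] | tilt [ 0.128  0.005 -0.992]
```

```bash
python3 -m creep '[{"claw":0,"dp":[1,-5.8,-0.5],"roll":0},{"claw":0,"dp":[1,-5.8,-0.5],"roll":0},{"claw":0,"dp":[1,-5.2,-0.4],"roll":0}]' >/dev/null
python3 -c "
from h import *
plan(.6305,-.1183,.055,88)
s,c,im=snap('w10');print([proj(c,p).round(1) for p in([.6267,-.1183,.004],[.6289,-.038,.004])])"
```

```text
t 30.30 pos [ 0.6295 -0.1178  0.1497] jaw 88.4 gap 0.0510 F [ 1.  -0.3 -1.6] q6 -0.17 | dp [ 9.38  1.26 -0.1 ] roll 0.006 | dp after roll [ 9.38  1.26 -0.11] | tilt [ 0.144  0.001 -0.99 ]
[array([319.5, 167.6]), array([411.4, 167.3])]
```

View pics/w10.png

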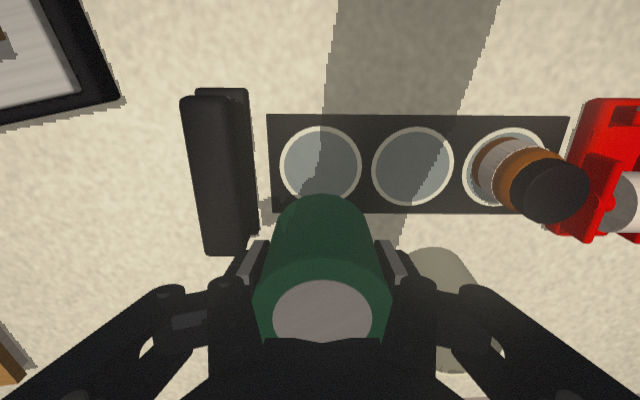

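Rings at (320,166) and (412,166), as predicted. Lowering the tin.

```bash
python3 -m creep '[{"claw":0,"dp":[4.5,0.9,-0.1],"roll":0},{"claw":0,"dp":[4.5,0.4,0],"roll":0}]' >/dev/null
python3 -c "
from h import *
plan(.6305,-.1183,.043,88)"
```

```text
t 30.60 pos [ 0.6456 -0.1204  0.0615] jaw 88.4 gap 0.0514 F [ 0.7 -0.4 -2.4] q6 -0.17 | dp [1.58 1.8  0.17] roll 0.008 | dp after roll [1.58 1.8  0.15] | tilt [ 0.164 -0.002 -0.986]
```

```bash
python3 -m creep '[{"claw":0,"dp":[0.5,1.8,0.2],"roll":0},{"claw":0,"dp":[0.6,0.2,0],"roll":0}]' >/dev/null
python3 -c "
from h import *
plan(.6305,-.1183,.043,88)"
```

```text
t 30.85 pos [ 0.6242 -0.1172  0.0427] jaw 88.4 gap 0.0516 F [-0.9  0.1 -1.8] q6 -0.17 | dp [ 0.07 -0.63 -0.1 ] roll 0.008 | dp after roll [ 0.07 -0.63 -0.09] | tilt [ 0.157 -0.    -0.988]
```

```bash
python3 -m creep '[{"claw":0,"dp":[-0.1,-0.6,-0.1],"roll":0}]' | egrep "pos|force"
for i in 1 2; do python3 -m creep '[{"claw":0,"dp":[0.2,0,0],"roll":0}]' | egrep "pos|force"; done
```

```text
position: [0.6295, -0.1182, 0.0443]
force: [-0.2, 0.1, -0.2]
position: [0.6324, -0.1187, 0.044]
force: [-0.0, -0.7, -0.7]
position: [0.6338, -0.119, 0.0428]
force: [-0.4, 0.6, -2.6]
```

```bash
python3 -m creep '[{"claw":0,"dp":[0.1,0.3,0],"roll":0}]' | egrep "pos|force"
for i in 1 2; do python3 -m creep '[{"claw":0,"dp":[0.2,0.1,0],"roll":0}]' | egrep "pos|force"; done
```

```text
position: [0.6321, -0.1191, 0.042]
force: [-0.7, 0.6, -2.2]
position: [0.6313, -0.1191, 0.04]
force: [-0.0, 0.6, -1.2]
position: [0.6312, -0.1191, 0.0383]
force: [-0.2, 0.9, 8.9]
```

Contact. Releasing and rising.

```bash
python3 -m creep '[{"claw":78,"dp":[0,0,0],"roll":0},{"claw":78,"dp":[0,0,0],"roll":0},{"claw":78,"dp":[-3,-0.5,0],"roll":0},{"claw":78,"dp":[-5,-0.5,0],"roll":0},{"claw":100,"dp":[-6,0,0],"roll":0}]' | egrep "pos|force"
python3 - <<'E'
from h import *
plan(.471,-.0052,.15,88)
s,c,im=snap('w11');print([proj(c,p).round(1) for p in([.6267,-.1183,.004],[.6289,-.038,.004],[.631,.042,.004])])
blob(im,c,(60,60,15),(95,255,200),[.6267,-.1183,.064],.064)
blob(im,c,(20,120,60),(35,255,255),[.4715,-.0056,.04],.04)
E
```

```text
position: [0.6143, -0.1184, 0.1756]
force: [0.6, -0.8, 1.2]
t 32.23 pos [ 0.6143 -0.1184  0.1756] jaw 88.4 gap 0.0821 F [ 0.6 -0.8  1.2] q6 -0.18 | dp [ 0.32 14.86 10.91] roll 0.008 | dp after roll [ 0.32 14.95 10.8 ] | tilt [ 0.154  0.001 -0.988]
[array([320.7, 172.4]), array([403.5, 172.3]), array([485.8, 172.1])]
pred [321.  197.7] box 288 154 66 70 world [ 0.6192 -0.1181  0.064 ]
pred [488.1 -40.8] box 429 0 79 19 world [ 0.4991 -0.0135  0.04  ]
```

View pics/w11.png

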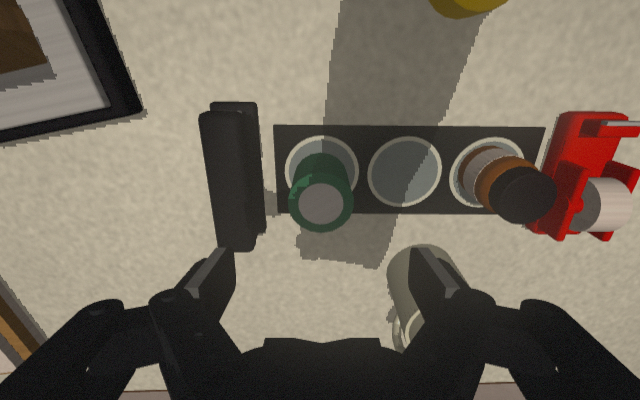

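The tin stands inside its ring, about 4 mm beyond centre, well inside the 10 mm margin. The jar is upright in its ring. Now the tape.

```bash
python3 -m creep '[{"claw":100,"dp":[0,5,3.6],"roll":0},{"claw":100,"dp":[1.5,5,3.6],"roll":0},{"claw":100,"dp":[3,5,3.7],"roll":0}]' >/dev/null
python3 - <<'E'
from h import *
plan(.471,-.0052,.032,88)
s,c,im=snap('w12')
blob(im,c,(20,120,60),(35,255,255),[.471,-.0052,.04],.04)
E
```

```text
t 32.65 pos [ 0.4916 -0.0096  0.1242] jaw 88.2 gap 0.0853 F [ 0.7  1.2 -0.6] q6 0.01 | dp [8.67 3.79 0.36] roll 0.003 | dp after roll [8.67 3.79 0.35] | tilt [ 0.189 -0.004 -0.982]
pred [326.6 165.1] box 282 108 90 97 world [ 0.4651 -0.0048  0.04  ]
```

```bash
python3 -m creep '[{"claw":100,"dp":[3.5,3.7,0.3],"roll":0},{"claw":100,"dp":[4.8,0.8,0],"roll":0}]' >/dev/null
python3 -c "
from h import *
plan(.470,-.0052,.032,88)"
```

```text
t 32.95 pos [ 0.4465 -0.0012  0.0297] jaw 88.5 gap 0.0851 F [ 1.   0.2 -1. ] q6 0.02 | dp [ 0.17 -2.36 -0.34] roll 0.009 | dp after roll [ 0.17 -2.36 -0.32] | tilt [ 0.168  0.    -0.986]
```

```bash
python3 -m creep '[{"claw":100,"dp":[0,-2.2,-0.35],"roll":0}]' >/dev/null
python3 -c "
from h import *
plan(.470,-.0052,.032,88)"
```

```text
t 33.08 pos [ 0.4615 -0.0048  0.0293] jaw 88.6 gap 0.0856 F [0.6 0.2 0.6] q6 0.01 | dp [-0.13 -0.89 -0.02] roll 0.010 | dp after roll [-0.13 -0.89 -0.01] | tilt [ 0.157  0.001 -0.988]
```

```bash
python3 -m creep '[{"claw":100,"dp":[-0.2,-0.8,0],"roll":0},{"claw":0,"dp":[0,0,0],"roll":0},{"claw":0,"dp":[0,0,0],"roll":0},{"claw":0,"dp":[0,0,0],"roll":0},{"claw":0,"dp":[0,0,0],"roll":0}]' 30 >/dev/null
python3 -c "
from h import *
plan(.470,-.0052,.032,88)"
```

```text
t 33.70 pos [ 0.4709 -0.0051  0.0341] jaw 88.6 gap 0.0576 F [-1.  -0.1 -1.4] q6 0.01 | dp [ 0.19  0.12 -0.02] roll 0.010 | dp after roll [ 0.19  0.12 -0.02] | tilt [ 0.16   0.001 -0.987]
```

```bash
python3 -m creep '[{"claw":0,"dp":[-5.5,0,0],"roll":0},{"claw":0,"dp":[-6,0,0],"roll":0}]' >/dev/null
python3 - <<'E'
from h import *
plan(.630,-.0385,.14,88)
s,c,im=snap('w13');z=s['position'][2]-.0341+.04
blob(im,c,(18,100,30),(35,255,255),[s['position'][0],s['position'][1],z],z)
m=cv2.inRange(cv2.cvtColor(np.ascontiguousarray(im),cv2.COLOR_BGR2HSV),(18,100,30),(35,255,255))
for r in range(150,340,12):
    k=np.flatnonzero(m[r]);print(r,(k[0],k[-1],len(k)) if len(k) else None)
E
```

```text
t 33.95 pos [ 0.4481 -0.0051  0.1451] jaw 88.6 gap 0.0581 F [ 1.4 -1.  -1.6] q6 0.01 | dp [  3.2  -17.99  -2.89] roll 0.010 | dp after roll [  3.2  -18.02  -2.71] | tilt [ 0.148  0.001 -0.989]
pred [320.9 284.6] box 252 185 141 150 world [ 0.4357 -0.0041  0.151 ]
150 None
162 None
174 None
186 (np.int64(310), np.int64(332), 23)
198 (np.int64(284), np.int64(359), 76)
210 (np.int64(273), np.int64(370), 98)
222 (np.int64(267), np.int64(376), 110)
234 (np.int64(263), np.int64(380), 118)
246 (np.int64(259), np.int64(384), 109)
258 (np.int64(253), np.int64(389), 92)
270 (np.int64(253), np.int64(394), 139)
282 (np.int64(253), np.int64(398), 139)
294 (np.int64(252), np.int64(388), 135)
306 (np.int64(261), np.int64(381), 121)
318 (np.int64(274), np.int64(370), 97)
330 (np.int64(296), np.int64(347), 52)
```

```bash
python3 - <<'E'
from h import *
s=robot.get_state();c=cam('wrist',s);p=s['position']
z=p[2]-.0341+.04
print(p,'near edge',ray(c,321,335,z),'far bottom edge',ray(c,321,185,z-.04),'widest top',ray(c,252,285,z),ray(c,394,285,z))
E
python3 -m creep '[{"claw":0,"dp":[1,-5.8,-0.9],"roll":0},{"claw":0,"dp":[0.8,-5.8,-0.9],"roll":0},{"claw":0,"dp":[0.8,-5.2,-0.8],"roll":0}]' >/dev/null
python3 -c "
from h import *
plan(.629,-.0385,.07,88)"
```

```text
[ 0.45095989 -0.00512205  0.15234971] near edge [ 0.48042699 -0.00582751  0.15824971] far bottom edge [ 0.42168782 -0.00417867  0.11824971] widest top [ 0.45028685 -0.03422911  0.15824971] [0.45204622 0.0258641  0.15824971]
t 34.38 pos [ 0.6183 -0.0352  0.155 ] jaw 88.7 gap 0.0576 F [1.  0.5 0.2] q6 -0.04 | dp [ 8.56  0.27 -0.35] roll 0.011 | dp after roll [ 8.56  0.27 -0.36] | tilt [ 0.157  0.002 -0.988]
```

```bash
python3 -m creep '[{"claw":0,"dp":[2,0,-0.35],"roll":0.01},{"claw":0,"dp":[2.5,0.3,0],"roll":0}]' >/dev/null
python3 -c "
from h import *
plan(.629,-.0385,.05,88)"
```

```text
t 34.62 pos [ 0.6298 -0.0397  0.1115] jaw 88.0 gap 0.0580 F [-1.   0.2 -0.6] q6 -0.03 | dp [6.05 1.11 0.08] roll 0.000 | dp after roll [6.05 1.11 0.08] | tilt [ 0.166  0.001 -0.986]
```

```bash
python3 -m creep '[{"claw":0,"dp":[3,0.7,0.1],"roll":0},{"claw":0,"dp":[2.6,0.6,0],"roll":0}]' >/dev/null
python3 -c "
from h import *
plan(.629,-.0385,.038,88)"
```

```text
t 34.88 pos [ 0.6268 -0.0383  0.0523] jaw 88.0 gap 0.0577 F [-0.9 -0.3 -0.8] q6 -0.03 | dp [ 1.45  0.02 -0.02] roll 0.000 | dp after roll [ 1.45  0.02 -0.02] | tilt [ 0.167  0.001 -0.986]
```

```bash
python3 -m creep '[{"claw":0,"dp":[1.1,0.1,0],"roll":0}]' | egrep "pos|force"
for i in 1 2 3; do python3 -m creep '[{"claw":0,"dp":[0.2,0,0],"roll":0}]' | egrep "pos|force"; done
```

```text
position: [0.6287, -0.0386, 0.0452]
force: [-31.3, -16.4, 88.0]
position: [0.631, -0.0393, 0.0472]
force: [-4.8, -2.5, 11.7]
position: [0.6322, -0.0398, 0.0479]
force: [-2.1, -1.6, 6.9]
position: [0.6333, -0.0401, 0.0481]
force: [-3.4, -1.9, 7.9]
```

Contact came about 7 mm early, with an 88 N spike. I'll use the last view as a combined picture (side, top, wrist).

```bash
python3 - <<'E'
from h import *
sd=robot.camera('side')[:,:,::-1];tp=robot.camera('top')[:,:,::-1];s,c,w=snap('w14');cs=cam('side');ct=cam('top')
cv2.imwrite('pics/s14.png',sd);cv2.imwrite('pics/t14.png',tp)
q=proj(cs,[.629,-.038,.03]).astype(int);print(q)
o=np.zeros((600,800,3),'uint8')
y,x=q[1]-50,q[0]-66
o[:300,:400]=cv2.resize(sd[y:y+100,x:x+133],(400,300),interpolation=cv2.INTER_CUBIC)
q=proj(ct,[.629,-.038,.03]).astype(int);y,x=q[1]-50,q[0]-66
o[:300,400:]=cv2.resize(tp[y:y+100,x:x+133],(400,300),interpolation=cv2.INTER_CUBIC)
o[300:]=cv2.resize(w[100:340,:],(800,300))
cv2.imwrite('pics/combo.png',o)
E
```

```text
[304 195]
```

View pics/combo.png

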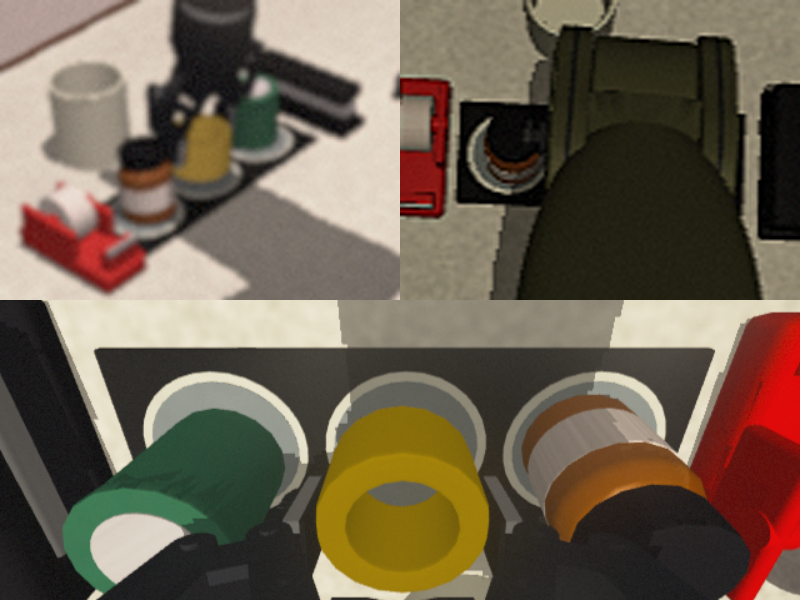

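The linkage above the fingers overlaps the jar cap and the tin lid. The tape has not slipped in the hand (same pixel edges), so the fingers were resting on the neighbours. I'll lift, set the tape back on the bench, and regrip it about 15 mm higher so the gripper clears them.

```bash
python3 -m creep '[{"claw":0,"dp":[-5,-0.8,0],"roll":0},{"claw":0,"dp":[-6,0,0],"roll":0}]' >/dev/null
python3 p.py
python3 - <<'E'
from h import *
plan(.471,-.0052,.12,88)
s,c,im=snap('w15')
blob(im,c,(60,60,15),(95,255,200),[.631,-.1187,.064],.064)
E
```

```text
35.775 [ 0.6171 -0.0404  0.155 ] tilt [ 0.1713  0.0024 -0.9852] q [-0.0725  0.3614 -0.2752  0.7626  0.0148 -0.0352]
t 35.77 pos [ 0.6171 -0.0404  0.155 ] jaw 88.0 gap 0.0576 F [ 1.5  0.9 -0.2] q6 -0.04 | dp [ 0.95 15.11  2.97] roll -0.000 | dp after roll [ 0.95 15.11  2.98] | tilt [ 0.171  0.002 -0.985]
pred [213.7 212.9] box 177 157 81 87 world [ 0.6211 -0.1141  0.064 ]
```

```bash
python3 -m creep '[{"claw":0,"dp":[1,5.5,1],"roll":0},{"claw":0,"dp":[1,5.5,1],"roll":0},{"claw":0,"dp":[2,4,1],"roll":0}]' >/dev/null
python3 -c "
from h import *
plan(.471,-.0052,.042,88)"
```

```text
t 36.20 pos [ 0.4865 -0.0054  0.1022] jaw 87.9 gap 0.0581 F [ 0.5  0.6 -1. ] q6 0.02 | dp [ 5.59  2.73 -0.08] roll -0.002 | dp after roll [ 5.59  2.73 -0.08] | tilt [ 0.201  0.001 -0.98 ]
```

```bash
python3 -m creep '[{"claw":0,"dp":[2.5,2.2,0],"roll":0},{"claw":0,"dp":[2.4,0.6,0],"roll":0}]' | egrep "pos|force";  for i in 1 2 3 4; do python3 -m creep '[{"claw":0,"dp":[0.4,0,0],"roll":0}]' | egrep "pos|force"; done
```

```text
position: [0.4638, -0.0035, 0.0473]
force: [-0.3, 0.1, -0.5]
position: [0.4625, -0.0034, 0.042]
force: [0.2, -0.6, -0.7]
position: [0.4642, -0.0034, 0.0386]
force: [-0.7, 0.0, -0.8]
position: [0.4663, -0.0035, 0.0353]
force: [0.2, 0.7, -1.0]
position: [0.4684, -0.0035, 0.0329]
force: [-19.2, 0.9, 53.9]
```

```bash
python3 -m creep '[{"claw":100,"dp":[0,0,0],"roll":0},{"claw":100,"dp":[0,0,0],"roll":0},{"claw":100,"dp":[-1.4,-0.3,0],"roll":0}]' | egrep "pos|force"
python3 - <<'E'
from h import *
plan(.4685,-.0035,.050,88)
s,c,im=snap('w16');blob(im,c,(18,100,30),(35,255,255),[.4685,-.0035,.04],.04)
m=cv2.inRange(cv2.cvtColor(np.ascontiguousarray(im),cv2.COLOR_BGR2HSV),(18,100,30),(35,255,255))
r=np.flatnonzero(m[:,321]);print(r[0],r[-1],'near top edge->centre x',ray(c,321,r[-1],.04)[0]-.03,'far bottom->',ray(c,321,r[0],0)[0]+.03)
E
```

```text
position: [0.4703, -0.0037, 0.0483]
force: [0.7, 0.3, 1.1]
t 37.33 pos [ 0.4703 -0.0037  0.0483] jaw 88.0 gap 0.0852 F [0.7 0.3 1.1] q6 0.03 | dp [-0.2   0.14  0.02] roll -0.001 | dp after roll [-0.2   0.14  0.02] | tilt [ 0.203  0.001 -0.979]
pred [321.1 260.4] box 258 168 129 137 world [ 0.4553 -0.0024  0.04  ]
168 304 near top edge->centre x 0.4660217783538372 far bottom-> 0.46859124392701523
```

```bash
python3 -m creep '[{"claw":100,"dp":[-0.1,0.6,0],"roll":0},{"claw":0,"dp":[0,0,0],"roll":0},{"claw":0,"dp":[0,0,0],"roll":0},{"claw":0,"dp":[0,0,0],"roll":0}]' 40 | egrep "pos|force|gap"
python3 -m creep '[{"claw":0,"dp":[0,0,0],"roll":0}]'  | egrep "pos|gap"
```

```text
position: [0.4663, -0.0035, 0.0505]
force: [-0.4, -1.0, 2.4]
finger_gap: 0.0571
position: [0.4663, -0.0035, 0.0505]
finger_gap: 0.0569
```

```bash
python3 -m creep '[{"claw":0,"dp":[-4,0,0],"roll":0},{"claw":0,"dp":[-6,0,0],"roll":0}]' >/dev/null
python3 - <<'E'
from h import *
plan(.63,-.0385,.15,88)
s,c,im=snap('w17');p=s['position'];z=p[2]-.0505+.04
m=cv2.inRange(cv2.cvtColor(np.ascontiguousarray(im),cv2.COLOR_BGR2HSV),(18,100,30),(35,255,255))
r=np.flatnonzero(m[:,321]);print(p,r[0],r[-1],'near top edge->centre x',ray(c,321,r[-1],z)[0]-.03,'far bottom->',ray(c,321,r[0],z-.04)[0]+.03)
E
```

```text
t 38.25 pos [ 0.4413 -0.0036  0.145 ] jaw 88.0 gap 0.0573 F [ 1.8 -0.3 -1.2] q6 0.03 | dp [  3.22 -18.71  -2.81] roll -0.001 | dp after roll [  3.22 -18.71  -2.83] | tilt [ 0.197  0.001 -0.98 ]
[ 0.44134152 -0.00359937  0.14501672] 173 306 near top edge->centre x 0.44049009668922656 far bottom-> 0.4431381626490749
```

```bash
python3 -m creep '[{"claw":0,"dp":[0.7,-6.0,-0.9],"roll":0},{"claw":0,"dp":[0.7,-6.0,-0.9],"roll":0},{"claw":0,"dp":[0.5,-5.6,-0.9],"roll":0}]' >/dev/null
python3 -c "
from h import *
plan(.6285,-.0385,.075,88)"
```

```text
t 38.67 pos [ 0.6154 -0.0368  0.168 ] jaw 88.1 gap 0.0572 F [ 0.5 -1.1 -1. ] q6 -0.03 | dp [ 9.37  0.57 -0.21] roll 0.001 | dp after roll [ 9.37  0.57 -0.21] | tilt [ 0.2    0.002 -0.98 ]
```

```bash
python3 -m creep '[{"claw":0,"dp":[3,0,-0.15],"roll":0},{"claw":0,"dp":[3,0.5,0],"roll":0},{"claw":0,"dp":[2.4,0.5,0],"roll":0}]' | egrep "pos|force"
python3 -c "
from h import *
plan(.6285,-.0385,.057,88)"
```

```text
position: [0.6322, -0.0393, 0.0827]
force: [0.1, -0.4, -1.7]
t 39.05 pos [ 0.6322 -0.0393  0.0827] jaw 88.0 gap 0.0564 F [ 0.1 -0.4 -1.7] q6 -0.03 | dp [2.43 0.9  0.05] roll -0.000 | dp after roll [2.43 0.9  0.05] | tilt [ 0.211  0.001 -0.978]
```

```bash
python3 -m creep '[{"claw":0,"dp":[1.4,0.8,0.05],"roll":0}]' | egrep "pos|force"; python3 -m creep '[{"claw":0,"dp":[0.7,0.1,0],"roll":0}]' | egrep "pos|force"
```

```text
position: [0.6264, -0.0385, 0.0646]
force: [-0.3, 0.2, -0.8]
position: [0.6252, -0.0384, 0.0552]
force: [-0.1, 0.0, -0.9]
```

```bash
python3 -m creep '[{"claw":0,"dp":[0,-0.3,0],"roll":0}]' | egrep "pos|force"; for i in 1 2; do python3 -m creep '[{"claw":0,"dp":[0.2,0,0],"roll":0}]' | egrep "pos|force"; done
```

```text
position: [0.6275, -0.0384, 0.055]
force: [-0.5, -0.1, -0.4]
position: [0.6289, -0.0385, 0.0544]
force: [-10.0, -0.2, 20.1]
position: [0.6289, -0.0385, 0.0545]
force: [-12.0, 0.4, 18.9]
```

Contact at .0545, exactly the expected height. Releasing with a small opening and rising.

```bash
python3 -m creep '[{"claw":78,"dp":[0,0,0],"roll":0},{"claw":78,"dp":[0,0,0],"roll":0},{"claw":78,"dp":[-1.5,-0.2,0],"roll":0},{"claw":78,"dp":[-4,-0.5,0],"roll":0},{"claw":78,"dp":[-6,0,0],"roll":0},{"claw":78,"dp":[-5,5,0],"roll":0},{"claw":78,"dp":[0,6,0],"roll":0},{"claw":78,"dp":[0,6,0],"roll":0},{"claw":78,"dp":[0,6,0],"roll":0}]' | egrep "time|pos|force|gap"
python3 - <<'E'
from h import *
tp=robot.camera('top')[:,:,::-1];cv2.imwrite('pics/t18.png',tp);c=cam('top');a=cv2.imread('pics/top0.png')
s,cw,w=snap('w18')
blob(tp,c,(20,120,60),(35,255,255),[.629,-.0385,.044],.044)
blob(tp,c,(60,60,15),(95,255,200),[.631,-.1187,.064],.064)
# change vs start outside work: mug, bin
d=cv2.absdiff(a,tp).max(2)
for n,(x0,y0,x1,y1) in dict(mug=(310,85,350,135),bin=(145,165,225,245),stapler=(392,138,412,195),disp=(265,135,292,188)).items():print(n,(d[y0:y1,x0:x1]>40).sum(),(x1-x0)*(y1-y0))
print('wrist pos',s['position'])
E
```

```text
time_s: 40.8
position: [0.3907, -0.0316, 0.178]
force: [-1.5, -0.4, -0.1]
finger_gap: 0.0668
pred [340.3 162.5] box 329 151 24 23 world [ 0.629  -0.0404  0.044 ]
pred [372.9 160.4] box 362 150 22 24 world [ 0.627  -0.1189  0.064 ]
pred [372.9 160.4] box 459 241 26 5 world [ 0.4283 -0.3591  0.064 ]
mug 0 2000
bin 0 6400
stapler 0 1140
disp 0 1431
wrist pos [ 0.37548297 -0.03032656  0.17091766]
```

```bash
python3 - <<'E'
from h import *
tp=cv2.imread('pics/t18.png');c=cam('top')
q=proj(c,[.631,.0418,.074]);print('pred cap',q,'ring',proj(c,[.6323,.0418,.004]))
g=tp.max(2);x0,y0=297,150
for r in g[y0:y0+28,x0:x0+28]:print(''.join('#' if v<40 else '+' if v<75 else '.' if v<120 else 'o' for v in r))
b=proj(c,[.505,-.3622,.111]).round().astype(int);print('box pred',b)
for n,lo,hi,z in(('carton',(5,70,60),(18,200,255),.081),('white',(0,0,140),(180,50,255),.111),('blue',(105,100,30),(125,255,255),.111)):
    m=cv2.inRange(cv2.cvtColor(tp,cv2.COLOR_BGR2HSV),lo,hi);mm=np.zeros_like(m);mm[b[1]-14:b[1]+16,b[0]-20:b[0]+20]=m[b[1]-14:b[1]+16,b[0]-20:b[0]+20]
    p=cv2.findNonZero(mm)
    if p is not None:x,y,w,h=cv2.boundingRect(p);print(n,len(p),x,y,w,h,ray(c,x+w/2-.5,y+h/2-.5,z).round(4))
E
```

```text
pred cap [308.18146055 158.85007622] ring [308.99790828 164.02133008]
#############+##############
#######+.oo.#+.o.###########
#####.ooo#######+oo+########
####.o.###########.o.#######
##+oo.#############+oo######
#+oo.+##############+oo#####
#.o.+################.o.####
.o.+#################+.o+###
o.++##################+oo###
o.++##################+.o+##
o.++###################.o.##
.+++###################+oo##
.+++##################++.o##
.+++##################+..o##
.+.+##################++.o##
.++++################++..o##
.+++#+###############+++.o##
o++++#+#############+#+.oo##
o.+.+#++###########++++.o.##
o.++++#+++#######++++++oo###
.o.+++++#+++++++++#+++.o.###
+oo++++++####++#+.++#.oo####
#.o.++++++.+++++.++#+oo+####
##.o..+++#+++++++#++oo+#####
###.oo.+++++####+.ooo+######
####+oo...++++..oooo########
######+oooooooooo.+#########
#########+....++############
box pred [479 210]
carton 307 459 198 34 28 [ 0.5049 -0.3636  0.081 ]
white 27 469 202 21 17 [ 0.5056 -0.3613  0.111 ]
blue 62 476 202 7 16 [ 0.5068 -0.3613  0.111 ]
```

```bash
python3 -c "
from bench import robot
print(robot.sign_off(),robot.get_state()['force'])"
```

```text
the job is handed in; nothing more can be done
the job is handed in; nothing more can be done
```

The layout is done and handed in at about 41 s. One contact during the job may count against it: my first try at the tape pressed on something with a wrist force of 88 N.

**What I did:** I placed the items in the order asked. The carton went on the scale and the white box on the carton. The jar then went on the spot beside the dispenser, the tin on the far spot, and the tape flat between them.

**Last checks (top camera):**
- **Carton:** about 1–4 mm from the platter centre, depending on which camera fixes that centre. Edges were within about 1° of the platter's in the wrist view.
- **White box:** about 2 mm from the carton's centre.
- **Tin:** about 1 mm from its ring centre. An earlier wrist view put it about 4 mm off.
- **Tape:** about 3 mm from its ring centre.
- **Jar:** upright, about 2 mm from its ring centre.
- **Bystanders:** the mug, blue bin, dispenser and stapler showed no change from the start picture.

**What went wrong:**
- **88 N contact:** it was under the 120 N wrist limit. The contact was probably the fingers on the jar cap or tin lid. If it counts as the gripper's body, it is over the 40 N limit. I set the tape back on the bench (a 54 N touch), gripped it higher and placed it with about 20 N.
- **Tool tilt:** the tool drifted to about 0.2 rad off vertical, and the moves gave no way to correct it. I turned the jaws across the tilt for the tin and tape so they stayed level.

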